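Build up a wheel hub on its stub axle

TASK

Assemble the wheel hub on the upright stub axle, ready for its nut: first the large bearing down onto the axle's shoulder, then the hub over it, then the small bearing into the top of the hub, and last the thick washer over the threaded end. Every part must go fully home, lie level and be let go. Leave the nut, the spanner and the tape measure where they are.

Things in the scene. Friction and masses are not known exactly. Their poses are not given: they have to be found in the camera images.
- stub_axle: Fixed upright steel axle on a square flange plate 100x100x10 mm; 4 bolt heads up to z 18, 54 mm off axis. Origin on the axis at bench level, z up. From bench: shoulder dia 48, z 10-22; journal dia 24, z 22-43; taper to journal dia 17, z 58-81; thread dia 13, z 83-101; pointed tip, dia 6 at z 108. Parts fit it with 1.5 to 2 mm play all round. May stand at any of the five places among the parts
- inner_bearing: Large tapered roller bearing, 20 mm high, loose, wide end down as fitted. Outside dia 50 and straight over the lowest 9 mm (grip there), tapering to dia 41 at the top, rollers showing; through bore dia 27. 0.16 kg. Origin: centre of underside, z up. Home on the shoulder: origin 22 mm above the axle's origin
- wheel_hub: Grey cast hub, 49 mm high, 0.44-0.72 kg, loose, right way up. Straight barrel dia 64 (grip above the flange); flange dia 104 at z 8-17, five holes, no studs. Open through: bottom mouth dia 58 tapering to 45 at z 18, ledge, bore dia 26 to z 38, seat dia 36 widening to 45 at the top. Origin: centre of underside, z up. Home, ledge on the large bearing's top: origin 24 mm above the axle's
- outer_bearing: Small tapered roller bearing, 22 mm high, loose, wide end up as fitted. Outside dia 32 at the bottom, tapering out to dia 40 at z 10, straight dia 40 from there to the top (grip there); through bore dia 20. 0.10 kg. Origin: centre of underside, z up. Home in the hub's top seat: origin 62 mm above the axle's origin; its upper 11 mm stand out of the hub
- axle_washer: Thick flat bright steel washer, 36 mm dia, 7 mm thick, hole 17 mm dia, loose, lying flat. Origin: centre of the underside, z up. Home on top of the small bearing its origin is 84 mm above the axle's origin
- axle_nut: Plain steel hex nut, 30 x 34 x 14 mm, lying loose on the far side of the work; not used, to be left alone. Origin: centre of the underside
- ring_spanner: Combination spanner, 202 x 35 x 8 mm, lying loose at the right of the work; to be left alone. Origin: centre of the underside
- tape_measure: Yellow and black tape measure, 38 x 72 x 62 mm, standing loose at the left of the work; to be left alone. Origin: centre of the underside

How it is judged:
On the way, in this order (a step that is already met when the one before it is completed fails the run):
1. the large bearing is on the axle, low down (horizontal distance between inner_bearing and stub_axle below 0.008 m and z of inner_bearing in the frame of stub_axle between 0.019 and 0.055 m and angle between inner_bearing's own z axis and vertical below 0.3 rad), for 0.2 s.
2. the hub is on the axle, over the large bearing (horizontal distance between wheel_hub and stub_axle below 0.008 m and z of wheel_hub in the frame of stub_axle between 0.021 and 0.036 m and angle between wheel_hub's own z axis and vertical below 0.3 rad), for 0.2 s.
3. the small bearing is on the axle, in the top of the hub (horizontal distance between outer_bearing and stub_axle below 0.008 m and z of outer_bearing in the frame of stub_axle between 0.059 and 0.072 m and angle between outer_bearing's own z axis and vertical below 0.3 rad), for 0.2 s.
At the end, for the whole second after the job is handed in: All four parts are on the axle, each within 5 mm of its axis, level within 7 degrees, at its home height within 3 mm (underside above the bench: large bearing 22 mm, hub 24 mm, small bearing 62 mm, washer 84 mm), at rest (horizontal distance between each of inner_bearing, wheel_hub, outer_bearing, axle_washer and stub_axle below 0.005 m and z of inner_bearing in the frame of stub_axle between 0.019 and 0.025 m and angle between each of inner_bearing, wheel_hub, outer_bearing, axle_washer's own z axis and vertical below 0.12 rad and z of wheel_hub in the frame of stub_axle between 0.021 and 0.027 m and z of outer_bearing in the frame of stub_axle between 0.059 and 0.065 m and z of axle_washer in the frame of stub_axle between 0.081 and 0.087 m and linear speed of each of inner_bearing, wheel_hub, outer_bearing, axle_washer below 0.02 m/s); the robot touches nothing.
It fails at once if the nut is moved more than 30 mm (distance of axle_nut from where it was at the start of the episode above 0.03 m).
It fails at once if the spanner is moved more than 30 mm (distance of ring_spanner from where it was at the start of the episode above 0.03 m).
It fails at once if the tape measure is moved more than 30 mm (distance of tape_measure from where it was at the start of the episode above 0.03 m).
It also fails if it takes over 112 s, if anything falls off the work surface, if the arm or the gripper's body presses on something with over 40 N, if the wrist force passes 120 N, or if a joint passes its speed limit or range.

ROBOT

A 6-joint arm with a two-finger parallel gripper is mounted at the origin on a cart in front of the work surface, level with it; the furniture and walls round the work are solid. World frame = base frame: x ahead of the robot, y to its left, z up, the work surface at z = 0. Lengths are in m, angles in rad, forces in N, time in s.
With the tool pointing down it reaches from about 0.375 to 0.9 m from the base axis. Payload 3.1 kg.
Tool frame: the origin (TCP) lies on the centre line of the jaws, within the pads' length; the fingertips stand 25 mm ahead of it and the grasp point (between the pads) lies 6 mm ahead of it (manip.tip_extent is the distance from the TCP to the fingertips, in m); z points along the fingers, y is the line along which they close (so a half turn about z gives the same grasp; the last joint's range is limited). The gripper opens to 85 mm and grips with 20 to 120 N. Pads are 22 mm wide; open, the fingers measure 114 mm over their backs; the gripper's body (76 mm by 85 mm) begins 54 mm behind the grasp point. The pads swing forward as they close: fully open they stand 13 mm farther back than shut.
Start: joints at [1.149, 0.527, 1.433, -0, 1.181, -0.178], TCP at [0.15, 0.607, 0.228] pointing down, gripper open.
Joint ranges: [-3.08, 3.08], [-0.75, 2.2], [0.22, 2.44], [-1.43, 4.57], [0, 2.65], [-2.85, 2.85]. Speed limits (rad/s): [2.79, 2.79, 3.14, 3.14, 3.14, 3.14].

INTERFACE

Orientations are given as a unit quaternion [x, y, z, w].
In Python, from station import readout, imaging, order, manip gives the robot as it stands.
- The arm moves only by the tool move_arm, never from a script. Its argument "rows" is a list of rows, each a list of 7 numbers: the turn, a rotation vector about the tool's x, y, z in degrees, then the shift along the tool's x, y, z in mm, then the closure, from 0 (fully open) to 1 (shut). A call has 1 to 12 rows; each row is the pose to reach, as a shift and turn from the pose commanded when the call began, along the tool's axes at that moment; what a row does not reach only later rows make up. A row lasts 1/12 s, in which the tool goes at most 41.7 mm and 7.16 degrees, less where a joint would pass 70% of its speed; a pose out of reach is approached as far as the arm can. A call with a gripper value outside its range is refused whole. The fingers move at their own pace and stop on an object; "squeeze" is the grip in N (left out, the last holds). Time passes only in rows, so rows that repeat a pose let the fingers close. It gives the time, the measured TCP pose, the force, the opening and the grip force at its end, in the units of the state.
- readout.sense(): the state, without advancing time (a new reading comes with each control period).
- imaging.snapshot(name): name is "scene" or "top" or "wrist"; returns a dict with "img" (400x640x3 uint8, red, green, blue), "z_map" (400x640 float32, m along the optical axis (not along the pixel's ray), 0 where there is no reading), "fovy" (degrees; the focal length in pixels is half the picture's height over the tangent of half this angle, whatever the lens; pixels are square), "cx", "cy" (the principal point, pixels), "rvec" (rotation vector, rad) and "tvec" (3), from world to camera coordinates, as OpenCV has them. Camera axes: x right, y down, z forward; pixel columns grow to the right and rows downward; lengths in m; the calibration is good to about 2 mm. A picture is of the moment at which its call begins.
- order.sign_off(): hands the job in; it is judged then, once.
The state is a dict: "t": time; "q": joint angles; "qd": joint speeds; "tau": joint torques, N m; "tcp_pos": TCP position; "tool_rot": TCP orientation; "force": force on the tool from outside, world axes, zero at the start; "ft_torque": the same for the moment, N m; "finger_gap": opening from 0.0 (shut) to 1.0 (fully open); "gripper_force": force on a finger pad.
Only numpy, scipy, OpenCV 4.12 (cv2) and the standard library are available. Lean on these libraries where they do the work, as an engineer would, in place of code of your own. Each camera call takes 0.05 s, during which the arm holds its last target. There are 200 camera calls.

## Working session

There is one attempt and no reset: what is moved stays moved. The work goes in short steps, Python scripts to look and compute and a tool call to move; the robot and the scene stay as the last step left them, time stands still between calls to the robot, and variables do not carry over. Pictures are saved under pics/ and viewed, at most 17 in all, crops included, and the job is handed in when it is done.

Besides the shell and the picture viewer there is one more tool, called after ">>>" by a JSON object that holds its "fn" and its "kwargs". move_arm: Moves the arm, as the interface text tells. Its arguments: {"type":"object","properties":{"rows":{"type":"array"},"squeeze":{"type":"number"}},"required":["rows"]}

```bash
ls; mkdir -p pics; cat > h.py <<'E'
import numpy as np, cv2
from scipy.spatial.transform import Rotation as R
from station import readout, imaging, order, manip
def snap(n, fn=None):
    s=imaging.snapshot(n)
    if fn:
        cv2.imwrite(f'pics/{fn}.png', s['img'][...,::-1]); np.savez(f'pics/{fn}.npz', **s)
    return s
def cam(s):
    f=s['img'].shape[0]/2/np.tan(np.radians(float(s['fovy']))/2)
    return f, cv2.Rodrigues(np.array(s['rvec'],float))[0], np.array(s['tvec'],float).ravel()
def cloud(s):
    f,Rm,t=cam(s); z=s['z_map']; v,u=np.mgrid[:z.shape[0],:z.shape[1]]
    P=np.stack([(u-s['cx'])/f*z,(v-s['cy'])/f*z,z],-1)
    return (P-t)@Rm
def atz(s,u,v,z):
    f,Rm,t=cam(s); d=np.array([(u-s['cx'])/f,(v-s['cy'])/f,1])@Rm; c=-t@Rm
    return c+d*(z-c[2])/d[2]
E
python3 - <<'E'
from h import *
for n in ['top','scene']:
    s=snap(n,n+'0'); f,Rm,t=cam(s); print(n,s['fovy'],s['cx'],s['cy'],'campos',-t@Rm,'axis',Rm[2])
st=readout.sense(); print({k:np.round(v,3) for k,v in st.items()}, manip.tip_extent)
E
```

```text
pics
top 43.15109080611917 322.17687909197315 205.75690678346615 campos [ 0.31070422 -0.00458393  1.20229528] axis [ 0.21859602 -0.01178172 -0.97574432]
scene 43.015675354719185 316.4790938207951 202.5311460299124 campos [-0.30955676 -0.67115384  0.99977491] axis [ 0.6054874   0.44830587 -0.6575765 ]
{'t': np.float64(0.1), 'q': array([ 1.15 ,  0.528,  1.434, -0.   ,  1.181, -0.178]), 'qd': array([ 0.001, -0.001, -0.001, -0.002, -0.002,  0.001]), 'tau': array([ 0.0000e+00, -4.4331e+01, -1.7859e+01, -0.0000e+00,  4.0000e-03,
       -0.0000e+00]), 'tcp_pos': array([0.15 , 0.606, 0.227]), 'tool_rot': array([ 0.121,  0.993, -0.001, -0.   ]), 'force': array([ 0.08 , -0.443,  0.17 ]), 'ft_torque': array([-0.057, -0.006, -0.018]), 'gripper_force': np.float64(0.0), 'finger_gap': np.float64(0.994)} 0.025
```

View pics/top0.png

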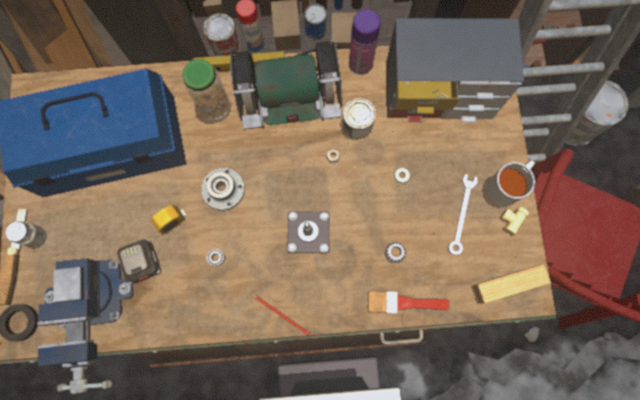

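View pics/scene0.png

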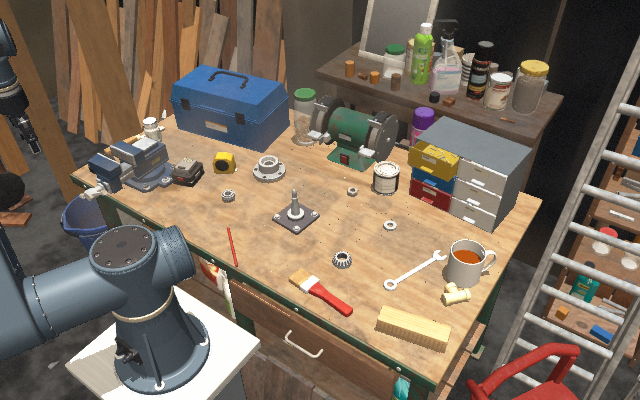

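The top view shows the axle at (308,230), hub (222,188), small bearing (215,257), large bearing (396,252), washer (402,174), nut (333,155), spanner (460,215) and tape measure (166,217). The scene view confirms this, and nothing tall stands among the parts. Next I'll take coarse positions from both depth maps.

```bash
python3 - <<'E'
from h import *
T=dict(np.load('pics/top0.npz')); S=dict(np.load('pics/scene0.npz'))
ct,cs=cloud(T),cloud(S)
seeds=dict(axle=(308,230),hub=(222,188),small=(215,257),large=(396,252),washer=(402,174),nut=(333,155),tape=(166,217),jar=(360,118),grinder=(290,90))
for k,(u,v) in seeds.items():
    p0=atz(T,u,v,0.01)
    out=[]
    for c in (ct,cs):
        r=0.065 if k in('axle','hub') else 0.04
        m=(np.hypot(c[...,0]-p0[0],c[...,1]-p0[1])<r)&(c[...,2]>0.005)&(c[...,2]<.3)
        q=c[m]
        if len(q)<5: out.append(None);continue
        zt=np.percentile(q[:,2],95); h=q[q[:,2]>zt-0.006]
        out.append((len(q),q[:,:2].min(0).round(3),q[:,:2].max(0).round(3),'zmax',q[:,2].max().round(3),'top',h.mean(0).round(4)))
    print(k,p0.round(3)); [print('   ',o) for o in out]
m=(np.abs(ct[...,2])<.008)
print('bench z top',np.median(ct[...,2][m]), 'scene',np.median(cs[...,2][np.abs(cs[...,2])<.008]))
a=T['img'][130:290,140:480]; cv2.imwrite('pics/c1.png',cv2.resize(a,None,fx=2.35,fy=2.35,interpolation=cv2.INTER_CUBIC)[...,::-1])
E
```

```text
axle [0.521 0.019 0.01 ]
    (1643, array([ 0.459, -0.034]), array([0.575, 0.074]), 'zmax', np.float64(0.113), 'top', array([0.5144, 0.0191, 0.0748]))
    (899, array([ 0.46 , -0.035]), array([0.579, 0.078]), 'zmax', np.float64(0.113), 'top', array([0.5168, 0.0164, 0.0932]))
hub [0.641 0.221 0.01 ]
    (1351, array([0.589, 0.167]), array([0.692, 0.274]), 'zmax', np.float64(0.053), 'top', array([0.64  , 0.2187, 0.0477]))
    (657, array([0.584, 0.165]), array([0.702, 0.283]), 'zmax', np.float64(0.056), 'top', array([0.6404, 0.2176, 0.0495]))
small [0.474 0.243 0.01 ]
    (204, array([0.453, 0.22 ]), array([0.493, 0.271]), 'zmax', np.float64(0.026), 'top', array([0.4725, 0.241 , 0.0202]))
    (142, array([0.44, 0.21]), array([0.504, 0.265]), 'zmax', np.float64(0.029), 'top', array([0.4736, 0.2414, 0.0223]))
large [ 0.452 -0.184  0.01 ]
    (268, array([ 0.429, -0.207]), array([ 0.477, -0.158]), 'zmax', np.float64(0.026), 'top', array([ 0.4532, -0.1829,  0.0195]))
    (233, array([ 0.423, -0.208]), array([ 0.476, -0.161]), 'zmax', np.float64(0.026), 'top', array([ 0.4528, -0.1839,  0.02
[... 776 characters left out ...]
0.383]), 'zmax', np.float64(0.068), 'top', array([0.5717, 0.3473, 0.0613]))
jar [ 0.796 -0.131  0.01 ]
    (607, array([ 0.756, -0.162]), array([ 0.822, -0.093]), 'zmax', np.float64(0.08), 'top', array([ 0.791 , -0.1286,  0.0735]))
    (396, array([ 0.756, -0.167]), array([ 0.827, -0.092]), 'zmax', np.float64(0.08), 'top', array([ 0.7917, -0.1286,  0.075 ]))
grinder [0.886 0.039 0.01 ]
    (536, array([ 0.846, -0.001]), array([0.909, 0.079]), 'zmax', np.float64(0.174), 'top', array([0.8643, 0.0378, 0.1686]))
    (109, array([ 0.847, -0.   ]), array([0.902, 0.074]), 'zmax', np.float64(0.175), 'top', array([0.8625, 0.0369, 0.1713]))
bench z top -0.000783958400369512 scene 0.0008259805131707167
```

View pics/c1.png

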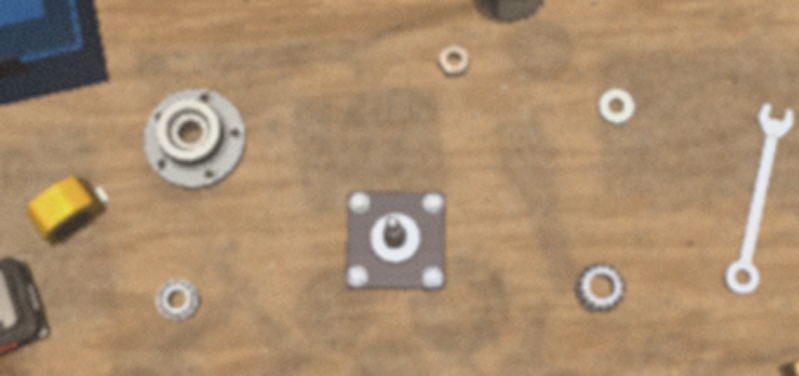

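Both views agree to about 2 mm: axle near (0.517,0.018), hub (0.640,0.218), small bearing (0.473,0.241), large bearing (0.453,-0.183), washer (0.642,-0.222). I'll bring the wrist camera over the axle for finer, relative measurements.

```bash
cat >> h.py <<'E'
def go(x,y,z,yaw=90):
    """shift (mm) and turn (deg) in tool axes to put the TCP at x,y,z pointing down, tool y at yaw deg in world"""
    s=readout.sense(); A=R.from_quat(s['tool_rot']); p=np.array(s['tcp_pos'])
    a=np.radians(yaw); Y=np.array([np.cos(a),np.sin(a),0]); Z=np.array([0,0,-1.])
    B=R.from_matrix(np.stack([np.cross(Y,Z),Y,Z],1))
    rv=np.degrees((A.inv()*B).as_rotvec())
    print('tcp',p.round(4),'t',round(float(s['t']),2),'turn',rv.round(1),'shift',(A.inv().apply(np.array([x,y,z])-p)*1000).round(1),'F',np.round(s['force'],1),'gap',round(float(s['finger_gap']),3))
E
python3 - <<'E'
from h import *
s=imaging.snapshot('wrist'); f,Rm,t=cam(s); st=readout.sense(); A=R.from_quat(st['tool_rot'])
print(f,s['cx'],s['cy'],'cam in tool',A.inv().apply(-t@Rm-st['tcp_pos']),'axes in tool',A.inv().apply(Rm).round(3))
go(0.5,0.1,0.28); go(.517,.018,.28)
E
```

```text
332.93590383303166 323.5803629358801 195.10438602845647 cam in tool [ 0.07771292 -0.00085955 -0.14604806] axes in tool [[ 0.001  1.    -0.001]
 [-0.954  0.    -0.299]
 [-0.299  0.001  0.954]]
tcp [0.15   0.6061 0.2267] t 0.15 turn [ -0.1  -0.  -13.9] shift [-461.4 -407.2  -52.7] F [-0.   1.3  0.7] gap 0.999
tcp [0.15   0.6061 0.2267] t 0.15 turn [ -0.1  -0.  -13.9] shift [-497.6 -482.7  -52.6] F [-0.   1.3  0.7] gap 0.999
```

>>> {"fn": "move_arm", "kwargs": {"rows": [[0,0,-14,-400,-350,-53,0],[0,0,-14,-400,-350,-53,0],[0,0,-14,-400,-350,-53,0],[0,0,-14,-400,-350,-53,0],[0,0,-14,-400,-350,-53,0],[0,0,-14,-400,-350,-53,0],[0,0,-14,-400,-350,-53,0],[0,0,-14,-498,-483,-53,0],[0,0,-14,-498,-483,-53,0],[0,0,-14,-498,-483,-53,0],[0,0,-14,-498,-483,-53,0],[0,0,-14,-498,-483,-53,0]]}}

```text
t: 1.15
tcp_pos: [0.4197, 0.1871, 0.2689]
tool_rot: [-0.001, 1.0, 0.0, -0.0]
force: [0.6, 0.8, -0.3]
finger_gap: 1.002
gripper_force: 0.0
```

```bash
python3 -c "
from h import *
go(.517,.018,.25)"
```

```text
tcp [0.4197 0.1871 0.2689] t 1.15 turn [ 0.  -0.   0.1] shift [ -97.  -169.3   18.8] F [ 0.6  0.8 -0.3] gap 1.002
```

>>> {"fn": "move_arm", "kwargs": {"rows": [[0,0,0,-97,-169,19,0],[0,0,0,-97,-169,19,0],[0,0,0,-97,-169,19,0],[0,0,0,-97,-169,19,0],[0,0,0,-97,-169,19,0],[0,0,0,-97,-169,19,0],[0,0,0,-97,-169,19,0],[0,0,0,-97,-169,19,0]]}}

```text
t: 1.82
tcp_pos: [0.5157, 0.0206, 0.2493]
tool_rot: [-0.001, 1.0, 0.0, -0.001]
force: [0.4, 0.7, 0.3]
finger_gap: 0.997
gripper_force: 0.0
```

```bash
python3 - <<'E'
from h import *
s=snap('wrist','w_axle'); go(.517,.018,.25)
c=cloud(s)
for lo,hi in ((.008,.014),(.015,.02),(.0205,.025),(.03,.042),(.045,.055),(.06,.08),(.085,.1),(.1,.115)):
    m=(np.hypot(c[...,0]-.517,c[...,1]-.018)<.075)&(c[...,2]>lo)&(c[...,2]<hi); q=c[m]
    if len(q): print(lo,hi,len(q),q.mean(0).round(4),((q.min(0)+q.max(0))/2).round(4))
E
```

```text
tcp [0.5155 0.0212 0.2495] t 1.87 turn [ 0.  -0.1  0.1] shift [-1.4 -3.2 -0.5] F [-0.6 -0.2  0.1] gap 1.0
0.008 0.014 4927 [0.5154 0.0192 0.01  ] [0.5188 0.0192 0.011 ]
0.015 0.02 482 [0.514  0.0191 0.0173] [0.5188 0.0187 0.0175]
0.0205 0.025 787 [0.5147 0.019  0.022 ] [0.5182 0.0195 0.0226]
0.03 0.042 41 [0.5091 0.0191 0.0359] [0.5107 0.019  0.0357]
0.045 0.055 113 [0.5129 0.0191 0.05  ] [0.5159 0.019  0.05  ]
0.06 0.08 68 [0.5121 0.0193 0.0702] [0.5136 0.0191 0.0704]
0.085 0.1 59 [0.5142 0.0196 0.0932] [0.5174 0.0191 0.0925]
0.1 0.115 161 [0.5177 0.019  0.1047] [0.5188 0.0192 0.1049]
```

View pics/w_axle.png

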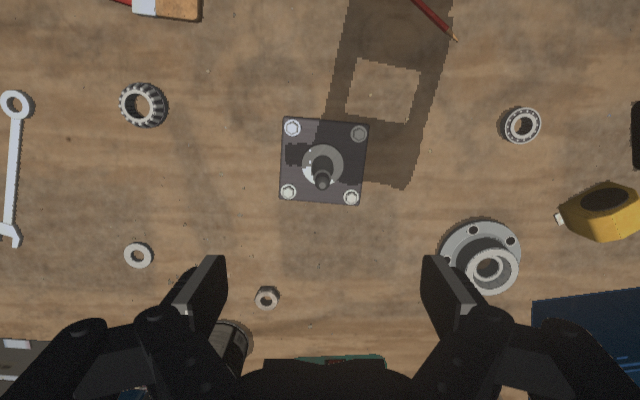

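The wrist view shows the axle tip at (323,180), large bearing (142,105), small bearing (521,126), hub (481,262), washer (138,256) and nut (267,298). The plate and bolts put the axle axis at (0.5188,0.0192), with plate at z 10 mm and shoulder at 22 mm as expected. Now I'll fit the parts from the same picture.

```bash
cat >> h.py <<'E'
from scipy.optimize import least_squares
def fit(s,x,y,zlo,zhi,r):
    """centre of the top ring: layer points, then circle to the hull of the layer"""
    c=cloud(s); m=(np.hypot(c[...,0]-x,c[...,1]-y)<r)&(c[...,2]>zlo)&(c[...,2]<zhi); q=c[m]
    h=cv2.convexHull(q[:,:2].astype(np.float32))[:,0]
    g=least_squares(lambda p:np.hypot(h[:,0]-p[0],h[:,1]-p[1])-p[2],[x,y,r],loss='soft_l1',f_scale=.001).x
    print('n',len(q),'mean',q.mean(0).round(4),'circle',g[:2].round(4),'dia',(2*g[2]).round(4),'zmed',np.median(q[:,2]).round(4)); return g
E
python3 - <<'E'
from h import *
s=dict(np.load('pics/w_axle.npz')); T=dict(np.load('pics/top0.npz'))
for k,x,y,a,b,r in (('large',.453,-.183,.0175,.0225,.035),('small',.473,.241,.019,.025,.03),('hub',.640,.218,.045,.053,.045),('hubfl',.640,.218,.014,.02,.065),('washer',.642,-.222,.005,.009,.028)):
    print(k); fit(s,x,y,a,b,r); fit(T,x,y,a-.001,b-.001,r)
go(.453,-.183,.08)
E
```

```text
large
n 703 mean [ 0.4534 -0.1821  0.0194] circle [ 0.4539 -0.1827] dia 0.0424 zmed 0.0194
n 117 mean [ 0.4529 -0.1836  0.019 ] circle [ 0.4536 -0.1825] dia 0.0428 zmed 0.019
small
n 801 mean [0.4742 0.2405 0.0211] circle [0.4745 0.2407] dia 0.04 zmed 0.0211
n 141 mean [0.4726 0.2411 0.0203] circle [0.4734 0.2407] dia 0.0391 zmed 0.02
hub
n 1197 mean [0.6382 0.2198 0.0489] circle [0.6409 0.2181] dia 0.0636 zmed 0.0491
n 303 mean [0.6402 0.2185 0.0477] circle [0.6398 0.2185] dia 0.0633 zmed 0.0477
hubfl
n 1572 mean [0.613  0.2143 0.0174] circle [0.6395 0.2186] dia 0.1014 zmed 0.0174
n 596 mean [0.6345 0.2143 0.0161] circle [0.6399 0.2181] dia 0.1032 zmed 0.0161
washer
n 441 mean [ 0.6418 -0.2205  0.0066] circle [ 0.6426 -0.221 ] dia 0.0364 zmed 0.0066
n 84 mean [ 0.6414 -0.2208  0.006 ] circle [ 0.6406 -0.2207] dia 0.0354 zmed 0.0058
tcp [0.5155 0.0212 0.2495] t 1.87 turn [ 0.  -0.1  0.1] shift [  62.8 -204.1  169.5] F [-0.6 -0.2  0.1] gap 1.0
```

Both cameras agree within about 1 mm, and diameters and heights match the text. The fingertips are in the wrist picture, so I'll measure where they stand relative to the TCP when open, while starting towards the large bearing.

```bash
cat >> h.py <<'E'
def tips(s):
    st=readout.sense(); A=R.from_quat(st['tool_rot']); P=A.inv().apply((cloud(s)-np.array(st['tcp_pos'])).reshape(-1,3)).reshape(cloud(s).shape)
    for sg in (-1,1):
        m=(s['z_map']>0)&(P[...,2]<.04)&(P[...,2]>-.06)&(sg*P[...,1]>0.003)&(sg*P[...,1]<.07)&(np.abs(P[...,0])<.02)
        q=P[m]
        if len(q): e=q[q[:,2]>np.percentile(q[:,2],90)]; print('tip z',np.percentile(q[:,2],[90,97,99.5]).round(4),'inner y',np.percentile(sg*e[:,1],[3,50,97]).round(4),'x',np.percentile(e[:,0],[3,97]).round(4))
E
python3 - <<'E'
from h import *
tips(dict(np.load('pics/w_axle.npz'))); print([a for a in dir(manip) if a[0]!='_'])
E
```

```text
tip z [-0.0243 -0.0198 -0.017 ] inner y [0.0433 0.0437 0.0503] x [-0.0089  0.0124]
tip z [-0.0244 -0.0198 -0.0174] inner y [0.0415 0.0419 0.0502] x [-0.0085  0.0124]
['PlanningError', 'tip_extent']
```

>>> {"fn": "move_arm", "kwargs": {"rows": [[0,0,0,62,-204,100,0],[0,0,0,62,-204,100,0],[0,0,0,62,-204,100,0],[0,0,0,62,-204,100,0],[0,0,0,62,-204,100,0],[0,0,0,62,-204,100,0],[0,0,0,62,-204,100,0],[0,0,0,62,-204,100,0],[0,0,0,62,-204,100,0],[0,0,0,62,-204,100,0]]}}

```text
t: 2.7
tcp_pos: [0.4554, -0.1822, 0.1505]
tool_rot: [-0.002, 1.0, -0.0, 0.0]
force: [0.4, 0.4, 0.3]
finger_gap: 0.997
gripper_force: 0.0
```

```bash
python3 - <<'E'
from h import *
s=snap('wrist','w_large'); go(.4538,-.1826,.035); fit(s,.453,-.183,.0175,.0225,.035)
E
```

```text
tcp [ 0.4555 -0.1824  0.1505] t 2.75 turn [-0.   0.1  0.2] shift [  1.8  -0.2 115.5] F [0.  0.3 0.8] gap 1.002
n 1041 mean [ 0.4526 -0.1833  0.0196] circle [ 0.4533 -0.1833] dia 0.0429 zmed 0.0196
```

```bash
python3 - <<'E'
from h import *
s=dict(np.load('pics/w_large.npz')); st=readout.sense(); A=R.from_quat(st['tool_rot'])
P=A.inv().apply((cloud(s)-np.array(st['tcp_pos'])).reshape(-1,3)).reshape(400,640,3)
for v,u in ((260,222),(262,215),(275,220),(290,222),(270,210),(290,205),(310,190),(300,222),(260,430),(290,430),(340,205)): print(v,u,s['z_map'][v,u].round(4),(P[v,u]*1000).round(1))
cv2.imwrite('pics/c2.png',cv2.resize(s['img'][90:390,130:530],None,fx=2,fy=2,interpolation=cv2.INTER_CUBIC)[...,::-1])
E
```

```text
260 222 0.1404 [  9.8 -43.  -20.3]
262 215 0.1332 [ 12.5 -43.6 -27. ]
275 220 0.1369 [  5.6 -42.8 -25.3]
290 222 0.1392 [ -1.6 -42.6 -25.2]
270 210 0.1269 [ 12.7 -43.5 -33.5]
290 205 0.1191 [  9.9 -42.6 -42.6]
310 190 0.1087 [  9.6 -43.8 -53.6]
300 222 0.1401 [ -6.1 -42.9 -25.6]
260 430 0.1351 [ 12.4  43.  -25.1]
290 430 0.1343 [  1.2  42.7 -29.5]
340 205 0.0844 [ 17.6 -30.3 -76.6]
```

View pics/c2.png

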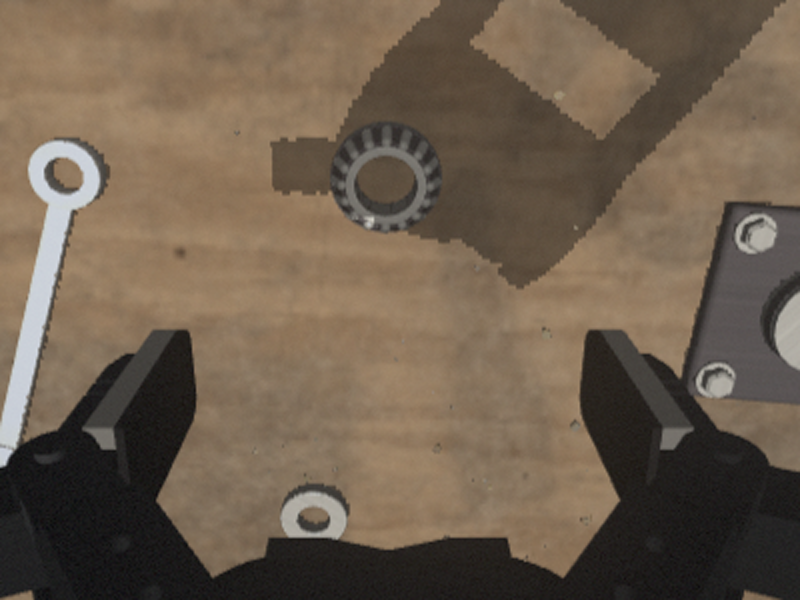

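The crop shows the bearing at picture (322,179), between the pads' closing directions. But the open fingertips read about 20 mm behind the TCP, against the text's +25-13. I'll check this with the scene and top cameras.

```bash
python3 - <<'E'
from h import *
st=readout.sense(); A=R.from_quat(st['tool_rot']); print(st['tcp_pos'])
for n in ('scene','top'):
    s=snap(n,n+'1'); c=cloud(s); P=A.inv().apply((c-np.array(st['tcp_pos'])).reshape(-1,3)).reshape(c.shape)
    m=(np.abs(P[...,0])<.02)&(np.abs(P[...,1])<.07)&(P[...,2]<.06)&(P[...,2]>-.09); q=P[m]*1000
    for lo in range(-90,60,10):
        z=q[(q[:,2]>=lo)&(q[:,2]<lo+10)]
        if len(z): print(n,lo,len(z),'x',z[:,0].min().round(),z[:,0].max().round(),'y',z[:,1].min().round(),z[:,1].max().round())
s=dict(np.load('pics/w_large.npz'))
P=A.inv().apply((cloud(s)-np.array(st['tcp_pos'])).reshape(-1,3)).reshape(400,640,3)
for v,u in ((362,323),(362,290),(372,323),(385,323)): print(v,u,(P[v,u]*1000).round(1))
E
```

```text
[ 0.45550721 -0.18235976  0.15054127]
scene -90 158 x -16.0 19.0 y -70.0 70.0
scene -80 129 x -14.0 17.0 y -70.0 70.0
scene -70 82 x -13.0 15.0 y -69.0 69.0
scene -60 41 x -11.0 13.0 y -57.0 56.0
scene -50 57 x -11.0 14.0 y -57.0 57.0
scene -40 50 x -10.0 13.0 y -57.0 57.0
scene -30 39 x -10.0 12.0 y -55.0 57.0
scene -20 5 x -12.0 9.0 y 44.0 46.0
362 323 [-209.    -0.5  150.7]
362 290 [ 11.8  -8.8 -77.7]
372 323 [ 12.6  -0.4 -81.7]
385 323 [ 11.9  -0.4 -84.8]
```

The scene camera confirms it: open tips are about 20 mm behind the reported TCP and the body about 80 mm behind. The real gripper sits about 32 mm back from what the text says, so I'll use the measured figures. Now a partial descent with part-closed jaws, then re-measure.

>>> {"fn": "move_arm", "kwargs": {"rows": [[0,0,0,1,-1,40,0.3],[0,0,0,1,-1,80,0.3],[0,0,0,1,-1,120,0.3],[0,0,0,1,-1,125,0.3],[0,0,0,1,-1,125,0.3],[0,0,0,1,-1,125,0.3],[0,0,0,1,-1,125,0.3]], "squeeze": 50}}

```text
t: 3.43
tcp_pos: [0.4555, -0.1857, 0.0272]
tool_rot: [-0.001, 1.0, -0.001, 0.002]
force: [-0.5, -0.7, -1.1]
finger_gap: 0.702
gripper_force: 0.0
```

```bash
python3 - <<'E'
from h import *
s=snap('wrist','w_large2'); tips(s); fit(s,.453,-.183,.0165,.0225,.035); go(.4545,-.183,-.005); print(readout.sense()['q'].round(2))
cv2.imwrite('pics/c3.png',s['img'])
E
```

```text
tip z [0.0282 0.0286 0.0291] inner y [0.0207 0.0495 0.069 ] x [-0.018   0.0188]
tip z [0.0278 0.0283 0.0287] inner y [0.0053 0.0413 0.0685] x [-0.0179  0.0189]
n 3070 mean [ 0.4513 -0.1835  0.0194] circle [ 0.4528 -0.1835] dia 0.0439 zmed 0.0195
tcp [ 0.4556 -0.1858  0.0274] t 3.48 turn [-0.2  0.3  0.1] shift [ 1.3  2.9 32.4] F [ 0.5 -0.1  0.1] gap 0.701
[-0.61  0.7   1.91  0.    0.52 -2.19]
```

View pics/w_large2.png

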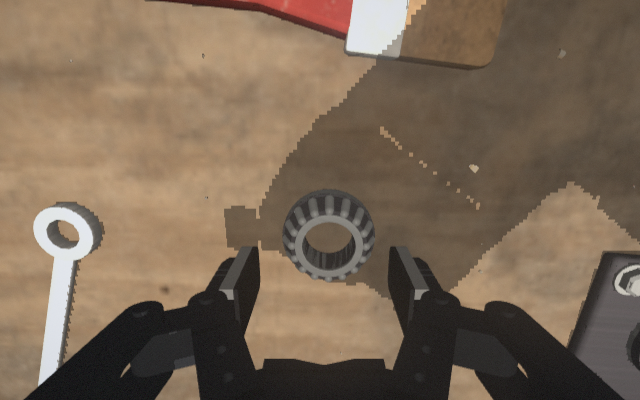

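The bearing is centred at (329,240), with pads at u 257 and 390. It needs a shift of about 3 mm in y. Next I'll read the pad tips.

```bash
python3 - <<'E'
from h import *
s=dict(np.load('pics/w_large2.npz')); st=readout.sense(); A=R.from_quat(st['tool_rot'])
P=A.inv().apply((cloud(s)-np.array(st['tcp_pos'])).reshape(-1,3)).reshape(400,640,3)
for a,b in ((200,262),(385,450)):
    q=P[230:330,a:b].reshape(-1,3); q=q[(q[:,2]<.01)&(np.abs(q[:,0])<.02)]
    print(np.percentile(q[:,2],[95,98,99.5,100]).round(4), 'x',np.percentile(q[q[:,2]>-.03][:,0],[1,99]).round(4),'|y| inner',np.percentile(np.abs(q[q[:,2]>-.03][:,1]),[2,10,50]).round(4))
E
```

```text
[-0.0153 -0.0124 -0.0097 -0.0074] x [-0.0092  0.0128] |y| inner [0.0299 0.0299 0.0303]
[-0.0156 -0.0125 -0.0099 -0.008 ] x [-0.0093  0.0129] |y| inner [0.0295 0.0296 0.03  ]
```

>>> {"fn": "move_arm", "kwargs": {"rows": [[0,0,0,0,2.5,10,0.3],[0,0,0,0,2.5,20,0.3],[0,0,0,0,2.5,26,0.3],[0,0,0,0,2.5,30,0.3],[0,0,0,0,2.5,30,0.3],[0,0,0,0,2.5,30,0.3]]}}

```text
t: 3.98
tcp_pos: [0.4536, -0.1823, -0.0057]
tool_rot: [-0.001, 1.0, 0.0, -0.0]
force: [0.1, -0.1, 0.3]
finger_gap: 0.696
gripper_force: 0.0
```

```bash
python3 - <<'E'
from h import *
go(.4551,-.183,-.004)
E
```

```text
tcp [ 0.4536 -0.1823 -0.0057] t 3.98 turn [ 0.  -0.1  0.1] shift [-1.5 -0.7 -1.7] F [ 0.1 -0.1  0.3] gap 0.696
```

>>> {"fn": "move_arm", "kwargs": {"rows": [[0,0,0,-1.5,0,-1.5,0.3],[0,0,0,-1.5,0,-1.5,0.5],[0,0,0,-1.5,0,-1.5,0.6],[0,0,0,-1.5,0,-1.5,0.6],[0,0,0,-1.5,0,-1.5,0.6],[0,0,0,-1.5,0,-1.5,0.6],[0,0,0,-1.5,0,-1.5,0.6]]}}

```text
t: 4.57
tcp_pos: [0.456, -0.1828, -0.0029]
tool_rot: [-0.001, 1.0, -0.001, 0.001]
force: [-0.2, 0.1, 5.4]
finger_gap: 0.55
gripper_force: 50.8
```

```bash
python3 - <<'E'
from h import *
s=snap('wrist','w_large3'); go(.4551,-.183,-.004); fit(s,.453,-.183,.0165,.0225,.035)
st=readout.sense(); print(st['gripper_force'],st['force'])
E
```

```text
tcp [ 0.456  -0.1828 -0.003 ] t 4.62 turn [-0.1  0.1  0.1] shift [ 0.9 -0.2  1. ] F [0.1 0.2 5. ] gap 0.554
n 4924 mean [ 0.4508 -0.1831  0.0193] circle [ 0.4509 -0.1769] dia 0.0522 zmed 0.0195
50.806704272654315 [0.10148478 0.20120607 4.96413439]
```

View pics/w_large3.png

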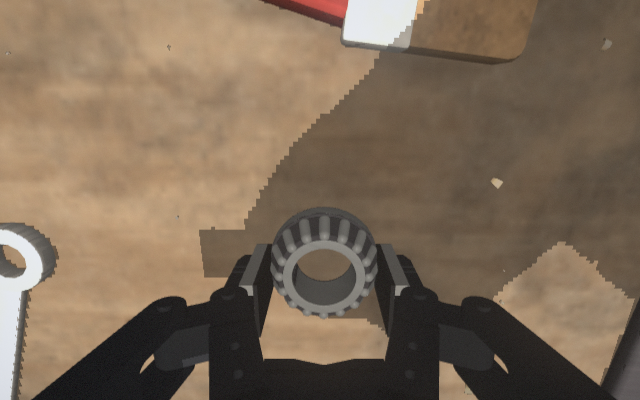

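The bearing is between the pads at (324,275), but the 47 mm gap and the 5 N upward push suggest the pads bear on the taper. I'll measure tip heights now.

```bash
python3 - <<'E'
from h import *
s=dict(np.load('pics/w_large3.npz')); st=readout.sense(); A=R.from_quat(st['tool_rot'])
c=cloud(s)
for v in (244,247,250,255,260):
    print(v,[(u,*(c[v,u]*1000).round(0)) for u in (250,258,264,268,270,272)])
cv2.imwrite('pics/c4.png',cv2.resize(s['img'][190:340,220:430],None,fx=3.8,fy=3.8,interpolation=cv2.INTER_CUBIC)[...,::-1])
E
```

```text
244 [(250, np.float64(447.0), np.float64(-218.0), np.float64(0.0)), (258, np.float64(444.0), np.float64(-213.0), np.float64(7.0)), (264, np.float64(444.0), np.float64(-210.0), np.float64(6.0)), (268, np.float64(444.0), np.float64(-208.0), np.float64(7.0)), (270, np.float64(444.0), np.float64(-207.0), np.float64(7.0)), (272, np.float64(444.0), np.float64(-206.0), np.float64(7.0))]
247 [(250, np.float64(449.0), np.float64(-218.0), np.float64(0.0)), (258, np.float64(444.0), np.float64(-212.0), np.float64(10.0)), (264, np.float64(444.0), np.float64(-209.0), np.float64(10.0)), (268, np.float64(444.0), np.float64(-207.0), np.float64(11.0)), (270, np.float64(444.0), np.float64(-207.0), np.float64(10.0)), (272, np.float64(444.0), np.float64(-206.0), np.float64(10.0))]
250 [(250, np.float64(450.0), np.float64(-218.0), np.float64(0.0)), (258, np.float64(444.0), np.float64(-211.0), np.float64(13.0)), (264, np.float64(444.0), np.float64(-209.0), np.float64(13.0)), (268, np.float64(444.0), np.float64(-207.0), np.float64(13.0)), (270, np.float64(445.0), np.float64(-207.0), np.float64(11.0)), (272, np.float64(444.0), np.float64(-206.0), np.float64(12.0))]
255 [(250, np.float64(448.0), np.float64(-216.0), np.float64(10.0)), (258, np.float64(444.0), np.float64(-211.0), np.float64(18.0)), (264, np.float64(444.0), np.float64(-208.0), np.float64(17.0)), (268, np.float64(445.0), np.float64(-207.0), np.float64(15.0)), (270, np.float64(447.0), np.float64(-207.0), np.float64(11.0)), (272, np.float64(448.0), np.float64(-206.0), np.float64(10.0))]
260 [(250, np.float64(444.0), np.float64(-213.0), np.float64(22.0)), (258, np.float64(444.0), np.float64(-210.0), np.float64(22.0)), (264, np.float64(444.0), np.float64(-208.0), np.float64(21.0)), (268, np.float64(446.0), np.float64(-207.0), np.float64(17.0)), (270, np.float64(450.0), np.float64(-207.0), np.float64(11.0)), (272, np.float64(450.0), np.float64(-206.0), np.float64(11.0))]
```

View pics/c4.png

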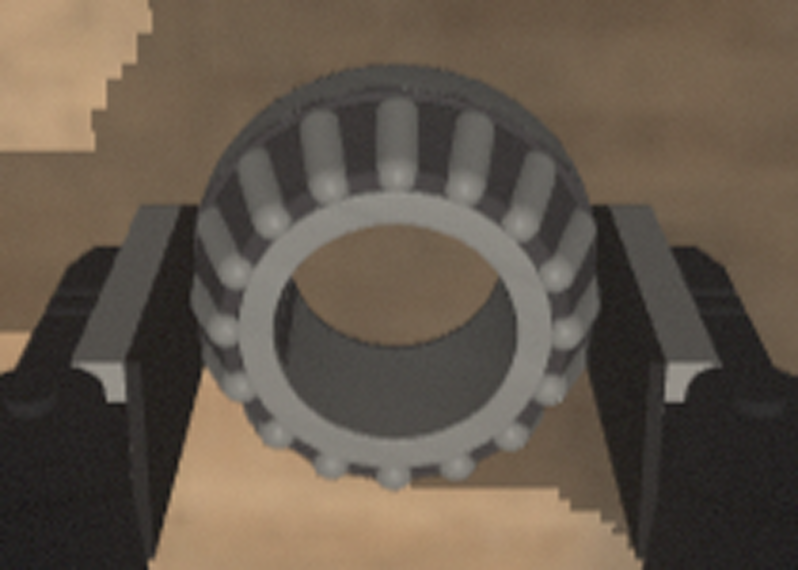

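The tips stand at z≈7 mm, barely on the straight 9 mm band. I'll open slightly, go 4.5 mm lower and close again.

>>> {"fn": "move_arm", "kwargs": {"rows": [[0,0,0,1,0,0,0.35],[0,0,0,1,0,0,0.35],[0,0,0,1,0,3,0.35],[0,0,0,1,0,4.5,0.35],[0,0,0,1,0,4.5,0.38],[0,0,0,1,0,4.5,0.5],[0,0,0,1,0,4.5,0.5],[0,0,0,1,0,4.5,0.5],[0,0,0,1,0,4.5,0.5]], "squeeze": 50}}

```text
t: 5.37
tcp_pos: [0.4547, -0.1825, -0.0064]
tool_rot: [-0.001, 1.0, -0.0, 0.001]
force: [-1.4, 1.5, 21.3]
finger_gap: 0.557
gripper_force: 53.7
```

```bash
python3 - <<'E'
from h import *
go(.4545,-.183,-.004)
E
```

```text
tcp [ 0.4547 -0.1825 -0.0064] t 5.37 turn [-0.   0.1  0.1] shift [ 0.2 -0.5 -2.4] F [-1.4  1.5 21.3] gap 0.557
```

>>> {"fn": "move_arm", "kwargs": {"rows": [[0,0,0,0,0,-4,0.52],[0,0,0,0,0,-15,0.52],[0,0,0,0,0,-35,0.52],[0,0,0,0,0,-60,0.52],[0,0,0,0,0,-90,0.52],[0,0,0,0,0,-120,0.52],[0,0,0,0,0,-140,0.52],[0,0,0,0,0,-140,0.52]]}}

```text
t: 6.03
tcp_pos: [0.4564, -0.1837, 0.1356]
tool_rot: [-0.001, 1.0, -0.002, 0.003]
force: [0.4, 0.8, -2.4]
finger_gap: 0.558
gripper_force: 51.9
```

```bash
cat >> h.py <<'E'
def tfit(s,lo,hi,r,x0=0,save=None):
    """ring fit in tool frame (m): centre x,y ; layer tool z in lo..hi (above=negative)"""
    st=readout.sense(); A=R.from_quat(st['tool_rot']); c=cloud(s)
    P=A.inv().apply((c-np.array(st['tcp_pos'])).reshape(-1,3)).reshape(c.shape)
    for k in range(1): m=(np.hypot(P[...,0]-x0,P[...,1])<r)&(P[...,2]>lo)&(P[...,2]<hi); q=P[m]
    print('toolfit n',len(q),'mean',q.mean(0).round(4),'minmax',q.min(0).round(4),q.max(0).round(4)); return P,m
E
python3 - <<'E'
from h import *
s=snap('wrist','w_l4'); go(.5188,.0192,.15)
P,m=tfit(s,-.045,.03,.024)
q=P[m]; hist=np.histogram(q[:,2],bins=np.arange(-.045,.032,.003)); print(list(zip(hist[1].round(3),hist[0])))
E
```

```text
tcp [ 0.4555 -0.1831  0.1337] t 6.08 turn [-0.2  0.2  0.1] shift [-63.7 202.1 -16.6] F [ 0.5 -0.2 -2.2] gap 0.559
toolfit n 7746 mean [ 0.0028  0.001  -0.0249] minmax [-0.0205 -0.0239 -0.045 ] [ 0.024   0.0239 -0.0076]
[(np.float64(-0.045), np.int64(62)), (np.float64(-0.042), np.int64(60)), (np.float64(-0.039), np.int64(50)), (np.float64(-0.036), np.int64(52)), (np.float64(-0.033), np.int64(50)), (np.float64(-0.03), np.int64(3482)), (np.float64(-0.027), np.int64(1359)), (np.float64(-0.024), np.int64(1082)), (np.float64(-0.021), np.int64(711)), (np.float64(-0.018), np.int64(347)), (np.float64(-0.015), np.int64(246)), (np.float64(-0.012), np.int64(199)), (np.float64(-0.009), np.int64(46)), (np.float64(-0.006), np.int64(0)), (np.float64(-0.003), np.int64(0)), (np.float64(0.0), np.int64(0)), (np.float64(0.003), np.int64(0)), (np.float64(0.006), np.int64(0)), (np.float64(0.009), np.int64(0)), (np.float64(0.012), np.int64(0)), (np.float64(0.015), np.int64(0)), (np.float64(0.018), np.int64(0)), (np.float64(0.021), np.int64(0)), (np.float64(0.024), np.int64(0)), (np.float64(0.027), np.int64(0))]
```

```bash
cat >> h.py <<'E'
def held(s,lo,hi,r,x0=0):
    P,m=tfit(s,lo,hi,r,x0); q=P[m]
    pl=np.linalg.lstsq(np.c_[q[:,:2],np.ones(len(q))],q[:,2],rcond=None)[0]
    h=cv2.convexHull(q[:,:2].astype(np.float32))[:,0]
    g=least_squares(lambda p:np.hypot(h[:,0]-p[0],h[:,1]-p[1])-p[2],[x0,0,r],loss='soft_l1',f_scale=.001).x
    print('plane tilt deg',np.degrees(pl[:2]).round(1),'z0',pl[2].round(4),'circle',g.round(4))
E
python3 - <<'E'
from h import *
s=dict(np.load('pics/w_l4.npz'))
held(s,-.0305,-.0262,.0225); held(s,-.0305,-.0262,.0225,.002)
E
```

```text
toolfit n 3969 mean [ 0.0022 -0.0009 -0.0278] minmax [-0.0205 -0.0223 -0.0303] [ 0.0223  0.0205 -0.0262]
plane tilt deg [0.3 0.1] z0 -0.0278 circle [ 0.0009 -0.0008  0.0212]
toolfit n 3968 mean [ 0.0022 -0.0009 -0.0278] minmax [-0.0201 -0.0223 -0.0303] [ 0.0225  0.0205 -0.0262]
plane tilt deg [0.3 0.1] z0 -0.0278 circle [ 0.0012 -0.0008  0.0212]
```

Bearing held level, with its centre at tool (1.1,-0.8) mm and underside 8 mm above the TCP. Moving over the axle to TCP (0.520,0.020).

>>> {"fn": "move_arm", "kwargs": {"rows": [[0,0,0,-10,32,-2,0.52],[0,0,0,-22,69,-2,0.52],[0,0,0,-34,106,-2,0.52],[0,0,0,-46,143,-2,0.52],[0,0,0,-56,175,-2,0.52],[0,0,0,-62,195,-2,0.52],[0,0,0,-65,203,-2,0.52],[0,0,0,-65,203,-2,0.52],[0,0,0,-65,203,-2,0.52],[0,0,0,-65,203,-2,0.52],[0,0,0,-65,203,-2,0.52]]}}

```text
t: 7.0
tcp_pos: [0.5186, 0.0194, 0.1334]
tool_rot: [0.0, 1.0, -0.0, -0.001]
force: [-1.1, -0.9, -1.8]
finger_gap: 0.557
gripper_force: 52.0
```

```bash
python3 - <<'E'
from h import *
s=snap('wrist','w_p1'); go(.520,.020,.10); held(s,-.0305,-.0262,.0225,.001)
E
```

```text
tcp [0.5187 0.0194 0.1335] t 7.05 turn [-0. -0. -0.] shift [-1.3  0.6 33.5] F [-0.   0.3 -1.5] gap 0.554
toolfit n 1024 mean [ 0.0031 -0.0003 -0.0266] minmax [-0.0186 -0.0203 -0.0281] [ 0.0228  0.0199 -0.0262]
plane tilt deg [-0.1 -0. ] z0 -0.0266 circle [ 0.002  -0.0002  0.0203]
```

View pics/w_p1.png

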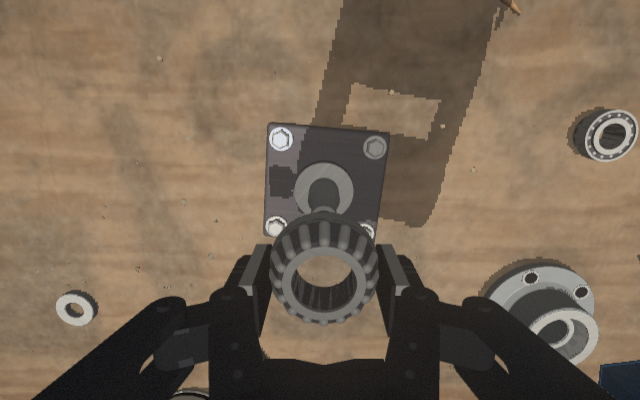

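The bearing hangs over the axle base, with axle and bore aligned in u (324). Lowering past the tip first, with a 1.5 mm x correction.

>>> {"fn": "move_arm", "kwargs": {"rows": [[0,0,0,-1.5,0,8,0.52],[0,0,0,-1.5,0,18,0.52],[0,0,0,-1.5,0,28,0.52],[0,0,0,-1.5,0,38,0.52],[0,0,0,-1.5,0,46,0.52],[0,0,0,-1.5,0,52,0.52],[0,0,0,-1.5,0,55,0.52],[0,0,0,-1.5,0,55,0.52],[0,0,0,-1.5,0,55,0.52]]}}

```text
t: 7.8
tcp_pos: [0.5207, 0.0208, 0.0786]
tool_rot: [-0.001, 1.0, 0.0, -0.0]
force: [-0.1, 0.3, -2.0]
finger_gap: 0.556
gripper_force: 52.0
```

```bash
python3 - <<'E'
from h import *
s=snap('wrist','w_p2'); go(.520,.020,.032); held(s,-.0305,-.0262,.0225,.001)
c=cloud(s); st=readout.sense()
# world: ring layer and axle tip inside bore
z0=st['tcp_pos'][2]+.0278
fit(s,.5188,.0192,z0-.0017,z0+.0025,.0225)
m=(np.hypot(c[...,0]-.5188,c[...,1]-.0192)<.01)&(c[...,2]>.095)&(c[...,2]<.115)&(c[...,2]<z0+.03); print('tip',m.sum(), c[m].mean(0), (c[m].min(0)+c[m].max(0))/2)
cv2.imwrite('pics/c5.png',cv2.resize(s['img'][190:350,220:430],None,fx=3,fy=3,interpolation=cv2.INTER_CUBIC)[...,::-1])
E
```

```text
tcp [0.5209 0.0207 0.0789] t 7.85 turn [-0.   0.   0.1] shift [ 0.9 -0.7 46.9] F [ 0.4 -0.3 -1.4] gap 0.558
toolfit n 1081 mean [ 0.0028 -0.001  -0.027 ] minmax [-0.0184 -0.0207 -0.0301] [ 0.0221  0.0196 -0.0262]
plane tilt deg [-0.1  0.2] z0 -0.027 circle [ 0.002  -0.0004  0.0201]
n 1259 mean [0.5181 0.0197 0.1058] circle [0.5187 0.0197] dia 0.0411 zmed 0.1054
tip 893 [0.51569464 0.01892029 0.10323175] [0.51672423 0.01873065 0.10223979]
```

View pics/c5.png

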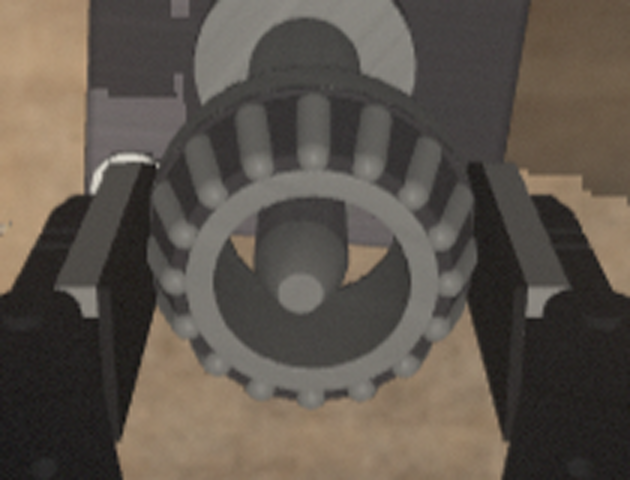

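The axle tip is at crop (301,293) inside the bore centred at (312,285), so the bearing is about 1.3 mm too far left in y. Correcting and lowering to origin ≈41 mm, where the gripper body clears the tip by 5 mm.

>>> {"fn": "move_arm", "kwargs": {"rows": [[0,0,0,-0.3,-1.2,6,0.52],[0,0,0,-0.3,-1.2,14,0.52],[0,0,0,-0.3,-1.2,22,0.52],[0,0,0,-0.3,-1.2,30,0.52],[0,0,0,-0.3,-1.2,38,0.52],[0,0,0,-0.3,-1.2,43,0.52],[0,0,0,-0.3,-1.2,46,0.52],[0,0,0,-0.3,-1.2,46,0.52],[0,0,0,-0.3,-1.2,46,0.52]]}}

```text
t: 8.6
tcp_pos: [0.5209, 0.0195, 0.0325]
tool_rot: [-0.001, 1.0, 0.0, -0.0]
force: [0.6, -0.1, -1.6]
finger_gap: 0.555
gripper_force: 52.0
```

```bash
python3 - <<'E'
from h import *
s=snap('wrist','w_p3'); go(.520,.020,.032); held(s,-.0305,-.0262,.0225,.001)
P,m=tfit(s,-.11,.02,.03)
for v in (355,365,375,385): print(v,(P[v,323]*1000).round(1))
E
```

```text
tcp [0.521  0.0195 0.0328] t 8.65 turn [-0.   0.   0.1] shift [1.  0.5 0.8] F [ 0.3 -0.9 -1.3] gap 0.558
toolfit n 899 mean [ 0.0077 -0.0001 -0.027 ] minmax [-0.0125 -0.0202 -0.0305] [ 0.0229  0.0191 -0.0262]
plane tilt deg [-0.6  0. ] z0 -0.0269 circle [ 0.0024 -0.0005  0.0198]
toolfit n 27352 mean [ 0.0125 -0.0001 -0.0517] minmax [-0.0175 -0.028  -0.097 ] [0.0272 0.0275 0.0197]
355 [  7.3  -0.5 -70.2]
365 [ 11.7  -0.5 -78.3]
375 [ 13.1  -0.5 -82.8]
385 [ 13.   -0.5 -85.5]
```

No contact forces. Release it to slide down onto the shoulder.

>>> {"fn": "move_arm", "kwargs": {"rows": [[0,0,0,0.5,0,0,0.3],[0,0,0,0.5,0,0,0.3],[0,0,0,0.5,0,0,0.3],[0,0,0,0.5,0,0,0.3],[0,0,0,0.5,0,-20,0.3],[0,0,0,0.5,0,-50,0.2],[0,0,0,0.5,0,-80,0.1],[0,0,0,0.5,0,-110,0],[0,0,0,0.5,0,-140,0],[0,0,0,0.5,0,-140,0],[0,0,0,0.5,0,-140,0]]}}

```text
t: 9.57
tcp_pos: [0.5216, 0.0194, 0.1748]
tool_rot: [-0.001, 1.0, -0.0, 0.003]
force: [-2.1, 0.2, -0.8]
finger_gap: 0.998
gripper_force: 0.0
```

```bash
python3 - <<'E'
from h import *
s=snap('wrist','w_p4'); go(.641,.2183,.20); fit(s,.5188,.0192,.039,.045,.024); fit(s,.5188,.0192,.046,.056,.024)
c=cloud(s); m=(np.hypot(c[...,0]-.5188,c[...,1]-.0192)<.024)&(c[...,2]>.039)&(c[...,2]<.045)&(np.hypot(c[...,0]-.5188,c[...,1]-.0192)>.015); q=c[m]
print(np.degrees(np.linalg.lstsq(np.c_[q[:,:2]-q[:,:2].mean(0),np.ones(len(q))],q[:,2],rcond=None)[0]))
E
```

```text
tcp [0.5204 0.0195 0.1733] t 9.62 turn [-0.   0.1  0.1] shift [-121.   198.6  -26.6] F [ 0.1 -0.4 -1. ] gap 0.999
n 938 mean [0.5151 0.0195 0.0416] circle [0.5199 0.0195] dia 0.0433 zmed 0.0416
n 178 mean [0.5122 0.019  0.0509] circle [0.5182 0.019 ] dia 0.0217 zmed 0.0506
[ 1.0227191  -0.03879027  2.37309283]
```

The large bearing is home: top at 41.6 mm, level within 1°. Next is the hub. I'll check clearance around it from the top cloud while moving over.

>>> {"fn": "move_arm", "kwargs": {"rows": [[0,0,0,-16,26,-26,0],[0,0,0,-36,59,-26,0],[0,0,0,-56,92,-26,0],[0,0,0,-76,125,-26,0],[0,0,0,-96,158,-26,0],[0,0,0,-112,184,-26,0],[0,0,0,-121,199,-26,0],[0,0,0,-121,199,-26,0],[0,0,0,-121,199,-26,0],[0,0,0,-121,199,-26,0]]}}

```text
t: 10.45
tcp_pos: [0.6396, 0.2178, 0.1968]
tool_rot: [-0.001, 1.0, -0.001, -0.002]
force: [-0.7, -0.2, -0.5]
finger_gap: 0.999
gripper_force: 0.0
```

```bash
python3 - <<'E'
from h import *
c=cloud(dict(np.load('pics/top0.npz')))
for d in (.07,.09,.11,.13):
    m=(np.abs(c[...,0]-.641)<d)&(np.abs(c[...,1]-.218)<d)&(c[...,2]>.056)&(c[...,2]<.5); q=c[m]
    if len(q): print(d,len(q),q.min(0).round(3),q.max(0).round(3))
s=snap('wrist','w_h1'); go(.642,.2183,.013); fit(s,.640,.218,.046,.053,.045); fit(s,.640,.218,.014,.02,.065)
E
```

```text
0.09 22 [0.709 0.303 0.078] [0.731 0.308 0.125]
0.11 487 [0.565 0.303 0.056] [0.751 0.328 0.178]
0.13 1372 [0.552 0.102 0.056] [0.771 0.348 0.181]
tcp [0.6398 0.2175 0.1973] t 10.5 turn [-0.1 -0.2  0. ] shift [ -2.9   1.  184.3] F [ 0.2 -0.1  1.2] gap 0.999
n 2086 mean [0.6401 0.2185 0.0489] circle [0.6413 0.2185] dia 0.0635 zmed 0.049
n 4109 mean [0.6328 0.2184 0.0171] circle [0.6414 0.2185] dia 0.1035 zmed 0.0171
```

>>> {"fn": "move_arm", "kwargs": {"rows": [[0,0,0,-3,1,30,0],[0,0,0,-3,1,65,0],[0,0,0,-3,1,100,0],[0,0,0,-3,1,130,0],[0,0,0,-3,1,155,0],[0,0,0,-3,1,172,0],[0,0,0,-3,1,182,0],[0,0,0,-3,1,182,0],[0,0,0,-3,1,182,0.1],[0,0,0,-3,1,182,0.1]]}}

```text
t: 11.33
tcp_pos: [0.6452, 0.2194, 0.0183]
tool_rot: [-0.0, 1.0, 0.0, 0.001]
force: [0.5, 0.1, 0.2]
finger_gap: 0.896
gripper_force: 0.0
```

```bash
python3 - <<'E'
from h import *
s=snap('wrist','w_h2'); go(.643,.2185,.013); fit(s,.640,.218,.046,.053,.045)
c=cloud(s); 
for sg in (-1,1):
    d=sg*(c[...,1]-.2185); m=(d>.032)&(d<.06)&(np.abs(c[...,0]-.6415)<.02)&(c[...,2]>.02)&(c[...,2]<.06); q=c[m]
    print(sg,len(q),'min z',np.percentile(q[:,2],[0,.5,2]).round(4),'inner',np.percentile(d[m],[1,5]).round(4))
E
```

```text
tcp [0.6454 0.2196 0.0186] t 11.38 turn [0.  0.2 0.1] shift [ 2.4 -1.1  5.6] F [ 0.8 -0.3 -0.9] gap 0.898
n 10996 mean [0.6385 0.2183 0.0489] circle [0.641  0.2186] dia 0.0649 zmed 0.049
-1 1892 min z [0.0202 0.032  0.0336] inner [0.0375 0.0376]
1 1880 min z [0.0203 0.0324 0.0337] inner [0.0386 0.0388]
```

>>> {"fn": "move_arm", "kwargs": {"rows": [[0,0,0,2,-1,3,0.1],[0,0,0,2,-1,5,0.12],[0,0,0,2,-1,5,0.2],[0,0,0,2,-1,5,0.3],[0,0,0,2,-1,5,0.35],[0,0,0,2,-1,5,0.35],[0,0,0,2,-1,5,0.35],[0,0,0,2,-1,5,0.35]], "squeeze": 80}}

```text
t: 12.05
tcp_pos: [0.6422, 0.2187, 0.0126]
tool_rot: [-0.001, 1.0, -0.0, 0.0]
force: [-0.9, -0.9, 5.3]
finger_gap: 0.725
gripper_force: 88.9
```

```bash
python3 - <<'E'
from h import *
s=snap('wrist','w_h3'); go(.643,.2185,.16); fit(s,.640,.218,.046,.053,.04)
E
```

```text
tcp [0.6422 0.2188 0.0127] t 12.1 turn [-0.   0.   0.1] shift [  -0.8   -0.3 -147.3] F [-2.5 -0.7  5.8] gap 0.727
n 11330 mean [0.6379 0.2184 0.0489] circle [0.6409 0.2184] dia 0.0646 zmed 0.049
```

>>> {"fn": "move_arm", "kwargs": {"rows": [[0,0,0,0,0,-4,0.35],[0,0,0,0,0,-14,0.35],[0,0,0,0,0,-32,0.35],[0,0,0,0,0,-55,0.35],[0,0,0,0,0,-80,0.35],[0,0,0,0,0,-105,0.35],[0,0,0,0,0,-128,0.35],[0,0,0,0,0,-142,0.35],[0,0,0,0,0,-148,0.35],[0,0,0,0,0,-148,0.35],[0,0,0,0,0,-148,0.35]]}}

```text
t: 13.02
tcp_pos: [0.641, 0.2186, 0.1586]
tool_rot: [-0.001, 1.0, -0.0, -0.001]
force: [-0.8, -0.7, -7.4]
finger_gap: 0.725
gripper_force: 89.2
```

```bash
python3 - <<'E'
from h import *
s=snap('wrist','w_h4'); go(.5205,.0192,.16); P,m=tfit(s,-.06,.02,.03)
h=np.histogram(P[m][:,2],bins=np.arange(-.06,.02,.002)); print(list(zip((h[1]*1e3).round(),h[0])))
held(s,-.0385,-.034,.034,.001)
E
```

```text
tcp [0.6405 0.2184 0.1578] t 13.07 turn [-0.  -0.2  0.1] shift [ 120.4 -199.    -1.6] F [-0.5 -0.4 -7.2] gap 0.727
toolfit n 15272 mean [-0.0027 -0.     -0.032 ] minmax [-0.0298 -0.0299 -0.0393] [ 0.03    0.0299 -0.0053]
[(np.float64(-60.0), np.int64(0)), (np.float64(-58.0), np.int64(0)), (np.float64(-56.0), np.int64(0)), (np.float64(-54.0), np.int64(0)), (np.float64(-52.0), np.int64(0)), (np.float64(-50.0), np.int64(0)), (np.float64(-48.0), np.int64(0)), (np.float64(-46.0), np.int64(0)), (np.float64(-44.0), np.int64(0)), (np.float64(-42.0), np.int64(0)), (np.float64(-40.0), np.int64(477)), (np.float64(-38.0), np.int64(7122)), (np.float64(-36.0), np.int64(931)), (np.float64(-34.0), np.int64(810)), (np.float64(-32.0), np.int64(734)), (np.float64(-30.0), np.int64(676)), (np.float64(-28.0), np.int64(2092)), (np.float64(-26.0), np.int64(1025)), (np.float64(-24.0), np.int64(203)), (np.float64(-22.0), np.int64(190)), (np.float64(-20.0), np.int64(159)), (np.float64(-18.0), np.int64(163)), (np.float64(-16.0), np.int64(158)), (np.float64(-14.0), np.int64(153)), (np.float64(-12.0), np.int64(139)), (np.float64(-10.0), np.int64(144)), (np.float64(-8.0), np.int64(89)), (np.float64(-6.0), np.int64(7)), (np.float64(-4.0), np.int64(0)), (np.float64(-2.0), np.int64(0)), (np.float64(0.0), np.int64(0)), (np.float64(2.0), np.int64(0)), (np.float64(4.0), np.int64(0)), (np.float64(6.0), np.int64(0)), (np.float64(8.0), np.int64(0)), (np.float64(10.0), np.int64(0)), (np.float64(12.0), np.int64(0)), (np.float64(14.0), np.int64(0)), (np.float64(16.0), np.int64(0))]
toolfit n 10759 mean [ 0.0036 -0.0002 -0.0368] minmax [-0.03   -0.0321 -0.0385] [ 0.0328  0.0322 -0.034 ]
plane tilt deg [ 0.  -0.1] z0 -0.0369 circle [ 0.0008 -0.0005  0.032 ]
```

Hub held level, with origin 12 mm below the TCP. Moving over the axle.

>>> {"fn": "move_arm", "kwargs": {"rows": [[0,0,0,10,-16,-1,0.35],[0,0,0,25,-41,-1,0.35],[0,0,0,43,-71,-1,0.35],[0,0,0,61,-101,-1,0.35],[0,0,0,79,-131,-1,0.35],[0,0,0,97,-161,-1,0.35],[0,0,0,111,-184,-1,0.35],[0,0,0,118,-195,-1,0.35],[0,0,0,121,-199,-1,0.35],[0,0,0,121,-199,-1,0.35],[0,0,0,121,-199,-1,0.35],[0,0,0,121,-199,-1,0.35]]}}

```text
t: 14.07
tcp_pos: [0.5225, 0.0205, 0.1607]
tool_rot: [-0.001, 1.0, 0.0, 0.001]
force: [0.4, 0.8, -7.0]
finger_gap: 0.724
gripper_force: 89.6
```

```bash
python3 - <<'E'
from h import *
s=snap('wrist','w_h5'); go(.5196,.0197,.11); held(s,-.0385,-.034,.034,.001)
z=readout.sense()['tcp_pos'][2]+.037; fit(s,.5188,.0192,z-.002,z+.002,.034)
E
```

```text
tcp [0.5224 0.0205 0.1607] t 14.12 turn [0.  0.1 0.2] shift [ 2.8 -0.8 50.7] F [ 0.3  0.3 -7.4] gap 0.724
toolfit n 10482 mean [ 0.0042 -0.0004 -0.0363] minmax [-0.0299 -0.032  -0.0385] [ 0.0332  0.0324 -0.034 ]
plane tilt deg [ 0.  -0.1] z0 -0.0363 circle [ 0.0011 -0.0003  0.0321]
n 9796 mean [0.5181 0.02   0.1971] circle [0.521  0.0199] dia 0.0638 zmed 0.1971
```

>>> {"fn": "move_arm", "kwargs": {"rows": [[0,0,0,2.3,-0.7,8,0.35],[0,0,0,2.3,-0.7,18,0.35],[0,0,0,2.3,-0.7,28,0.35],[0,0,0,2.3,-0.7,38,0.35],[0,0,0,2.3,-0.7,48,0.35],[0,0,0,2.3,-0.7,58,0.35],[0,0,0,2.3,-0.7,66,0.35],[0,0,0,2.3,-0.7,72,0.35],[0,0,0,2.3,-0.7,75,0.35],[0,0,0,2.3,-0.7,75,0.35]]}}

```text
t: 14.95
tcp_pos: [0.5188, 0.0188, 0.0849]
tool_rot: [-0.001, 1.0, 0.0, -0.001]
force: [-0.1, 0.4, -7.2]
finger_gap: 0.719
gripper_force: 89.6
```

```bash
python3 - <<'E'
from h import *
s=snap('wrist','w_h6'); go(.5196,.0197,.036)
z=readout.sense()['tcp_pos'][2]+.0365; fit(s,.5188,.0192,z-.002,z+.002,.034)
cv2.imwrite('pics/c6.png',cv2.resize(s['img'][170:360,200:450],None,fx=3,fy=3,interpolation=cv2.INTER_CUBIC)[...,::-1])
E
```

```text
tcp [0.5191 0.0188 0.0855] t 15.0 turn [ 0.  -0.   0.1] shift [-0.6  0.9 49.5] F [ 0.7  0.5 -6.2] gap 0.726
n 9800 mean [0.5144 0.0185 0.1214] circle [0.5175 0.0187] dia 0.0638 zmed 0.1214
```

View pics/c6.png

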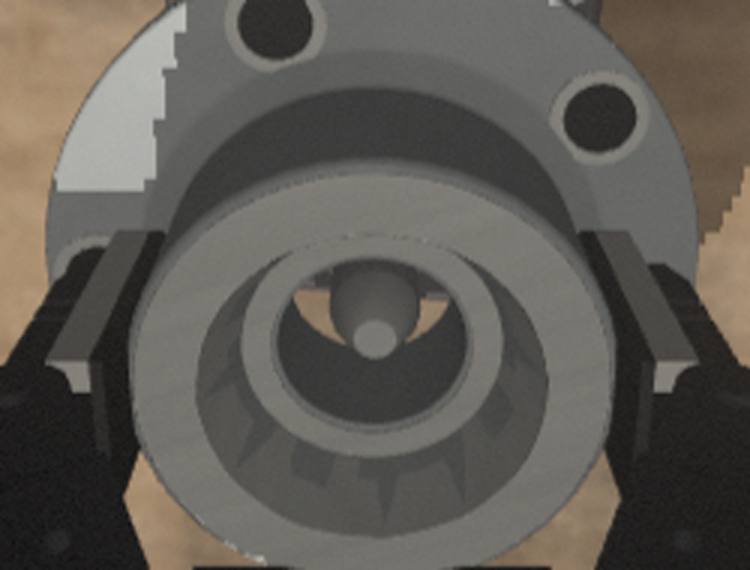

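The axle tip at crop (375,338) is almost concentric with the hub bore at (372,342). Lowering on.

>>> {"fn": "move_arm", "kwargs": {"rows": [[0,0,0,-0.6,0.2,7,0.35],[0,0,0,-0.6,0.2,14,0.35],[0,0,0,-0.6,0.2,21,0.35],[0,0,0,-0.6,0.2,27,0.35],[0,0,0,-0.6,0.2,33,0.35],[0,0,0,-0.6,0.2,38,0.35],[0,0,0,-0.6,0.2,42,0.35],[0,0,0,-0.6,0.2,45,0.35],[0,0,0,-0.6,0.2,46,0.35],[0,0,0,-0.6,0.2,46,0.35]]}}

```text
t: 15.83
tcp_pos: [0.5197, 0.019, 0.0395]
tool_rot: [-0.001, 1.0, 0.0, -0.0]
force: [-0.4, -0.8, -7.1]
finger_gap: 0.724
gripper_force: 89.7
```

```bash
python3 - <<'E'
from h import *
s=snap('wrist','w_h7'); go(.5196,.0197,.036)
z=readout.sense()['tcp_pos'][2]+.0365; fit(s,.5188,.0192,z-.003,z+.003,.034)
E
```

```text
tcp [0.5198 0.019  0.0397] t 15.88 turn [-0.   0.   0.1] shift [0.2 0.7 3.7] F [-0.6 -0.7 -6.5] gap 0.726
n 10291 mean [0.513  0.0187 0.0758] circle [0.5184 0.0186] dia 0.0645 zmed 0.0759
```

>>> {"fn": "move_arm", "kwargs": {"rows": [[0,0,0,0,0.3,1,0.35],[0,0,0,0,0.3,2,0.35],[0,0,0,0,0.3,3,0.35],[0,0,0,0,0.3,3,0.35],[0,0,0,0,0.3,3,0.35]]}}

```text
t: 16.3
tcp_pos: [0.5197, 0.0193, 0.0368]
tool_rot: [-0.001, 1.0, -0.0, 0.0]
force: [-0.4, 0.8, -7.2]
finger_gap: 0.728
gripper_force: 89.7
```

Still hanging, with about 1 mm to go. Release, then rise.

>>> {"fn": "move_arm", "kwargs": {"rows": [[0,0,0,0,0,0.5,0.25],[0,0,0,0,0,0.5,0.1],[0,0,0,0,0,0.5,0],[0,0,0,0,0,0.5,0],[0,0,0,0,0,0.5,0],[0,0,0,0,0,-15,0],[0,0,0,0,0,-45,0],[0,0,0,0,0,-80,0],[0,0,0,0,0,-120,0],[0,0,0,0,0,-145,0],[0,0,0,0,0,-145,0],[0,0,0,0,0,-145,0]]}}

```text
t: 17.3
tcp_pos: [0.5207, 0.0192, 0.1836]
tool_rot: [-0.001, 1.0, -0.0, 0.002]
force: [-1.1, 0.5, -1.4]
finger_gap: 0.999
gripper_force: 0.0
```

```bash
cat >> h.py <<'E'
def tilt(s,x,y,lo,hi,r0,r1):
    c=cloud(s); d=np.hypot(c[...,0]-x,c[...,1]-y); q=c[(d>r0)&(d<r1)&(c[...,2]>lo)&(c[...,2]<hi)]
    print('tilt',np.degrees(np.linalg.lstsq(np.c_[q[:,:2]-q[:,:2].mean(0),np.ones(len(q))],q[:,2],rcond=None)[0][:2]).round(2),len(q))
E
python3 - <<'E'
from h import *
s=snap('wrist','w_h8'); go(.4755,.2407,.16); fit(s,.5188,.0192,.069,.077,.034); tilt(s,.5188,.0192,.069,.077,.022,.034)
fit(s,.474,.2407,.019,.025,.03)
E
```

```text
tcp [0.5194 0.0194 0.182 ] t 17.35 turn [-0.   0.   0.1] shift [ 43.6 221.4  22. ] F [-0.8 -0.1 -0.4] gap 1.0
n 2821 mean [0.5178 0.0192 0.0728] circle [0.5191 0.0191] dia 0.0637 zmed 0.073
tilt [0.02 0.08] 2514
n 1217 mean [0.4739 0.2403 0.0211] circle [0.4743 0.2405] dia 0.0405 zmed 0.0211
```

Hub is home: top at 73.0 mm, level and centred. Next, the small bearing.

>>> {"fn": "move_arm", "kwargs": {"rows": [[0,0,0,6,30,20,0.1],[0,0,0,13,68,20,0.2],[0,0,0,20,106,20,0.3],[0,0,0,28,144,20,0.3],[0,0,0,35,180,20,0.3],[0,0,0,41,208,20,0.3],[0,0,0,43,221,50,0.3],[0,0,0,43,221,85,0.3],[0,0,0,43,221,120,0.3],[0,0,0,43,221,140,0.3],[0,0,0,43,221,140,0.3],[0,0,0,43,221,140,0.3]], "squeeze": 50}}

```text
t: 18.35
tcp_pos: [0.4742, 0.2396, 0.0394]
tool_rot: [-0.001, 1.0, -0.001, -0.003]
force: [-0.5, 0.3, -0.0]
finger_gap: 0.704
gripper_force: 0.0
```

```bash
python3 - <<'E'
from h import *
s=snap('wrist','w_s1'); go(.4755,.2407,.005); fit(s,.474,.2407,.019,.025,.026)
c=cloud(s); 
for sg in (-1,1):
    d=sg*(c[...,1]-.2407); m=(d>.022)&(d<.06)&(np.abs(c[...,0]-.4745)<.02)&(c[...,2]>.027)&(c[...,2]<.07); q=c[m]
    print(sg,len(q),'min z',np.percentile(q[:,2],[0,.5,2]).round(4),'inner',np.percentile(d[m],[1,5]).round(4))
E
```

```text
tcp [0.4757 0.24   0.0409] t 18.4 turn [-0.  -0.1  0.1] shift [ 0.1  0.7 35.9] F [ 0.2  0.4 -0. ] gap 0.696
n 2910 mean [0.4734 0.241  0.0209] circle [0.4741 0.2409] dia 0.0402 zmed 0.0209
-1 1060 min z [0.0477 0.0487 0.0497] inner [0.031  0.0311]
1 1054 min z [0.0478 0.0486 0.0497] inner [0.0283 0.0284]
```

>>> {"fn": "move_arm", "kwargs": {"rows": [[0,0,0,0,1.3,10,0.3],[0,0,0,0,1.3,20,0.3],[0,0,0,0,1.3,28,0.3],[0,0,0,0,1.3,33,0.4],[0,0,0,0,1.3,34,0.5],[0,0,0,0,1.3,34,0.65],[0,0,0,0,1.3,34,0.65],[0,0,0,0,1.3,34,0.65],[0,0,0,0,1.3,34,0.65],[0,0,0,0,1.3,34,0.65]]}}

```text
t: 19.23
tcp_pos: [0.4765, 0.2416, 0.008]
tool_rot: [-0.001, 1.0, 0.0, 0.0]
force: [-0.2, -0.6, -0.5]
finger_gap: 0.443
gripper_force: 50.1
```

```bash
python3 - <<'E'
from h import *
s=snap('wrist','w_s2'); go(.4755,.2407,.005); fit(s,.474,.2407,.019,.025,.021)
c=cloud(s)
for sg in (-1,1):
    d=sg*(c[...,1]-.2407); m=(d>.0185)&(d<.03)&(np.abs(c[...,0]-.464)<.003)&(c[...,2]>.004)&(c[...,2]<.05); q=c[m]
    print(sg,len(q),'min z',np.percentile(q[:,2],[0,.5,2,5]).round(4))
E
```

```text
tcp [0.4765 0.2416 0.0079] t 19.28 turn [0.  0.  0.1] shift [ 1.  -0.9  2.9] F [ 0.6  0.9 -0.6] gap 0.436
n 4444 mean [0.4737 0.2412 0.0213] circle [0.4745 0.2409] dia 0.0407 zmed 0.0213
-1 662 min z [0.0157 0.0164 0.0173 0.019 ]
1 779 min z [0.0117 0.0161 0.0172 0.0185]
```

Gripped on the straight band, tips at about 16 mm. Lift and carry.

>>> {"fn": "move_arm", "kwargs": {"rows": [[0,0,0,0,0,-5,0.65],[0,0,0,0,0,-18,0.65],[0,0,0,0,0,-40,0.65],[0,0,0,0,0,-70,0.65],[0,0,0,0,0,-100,0.65],[0,0,0,0,0,-125,0.65],[0,0,0,0,0,-136,0.65],[0,0,0,0,0,-140,0.65],[0,0,0,0,0,-140,0.65]]}}

```text
t: 20.03
tcp_pos: [0.4768, 0.2417, 0.1491]
tool_rot: [-0.001, 1.0, 0.0, 0.001]
force: [-0.0, 0.4, -1.0]
finger_gap: 0.439
gripper_force: 50.3
```

```bash
python3 - <<'E'
from h import *
s=snap('wrist','w_s3'); go(.5200,.0195,.145); P,m=tfit(s,-.03,-.005,.021)
h=np.histogram(P[m][:,2],bins=np.arange(-.03,0,.001)); print(list(zip((h[1]*1e3).round(),h[0])))
k=h[1][h[0].argmax()]; held(s,k-.0015,k+.0025,.0215,.002)
E
```

```text
tcp [0.4761 0.2415 0.1479] t 20.08 turn [0.  0.  0.1] shift [ -43.6 -222.     2.9] F [-0.  -0.1  0. ] gap 0.437
toolfit n 5452 mean [ 0.002  -0.     -0.0143] minmax [-0.0197 -0.0191 -0.0299] [ 0.021   0.0189 -0.005 ]
[(np.float64(-30.0), np.int64(26)), (np.float64(-29.0), np.int64(31)), (np.float64(-28.0), np.int64(27)), (np.float64(-27.0), np.int64(34)), (np.float64(-26.0), np.int64(35)), (np.float64(-25.0), np.int64(23)), (np.float64(-24.0), np.int64(24)), (np.float64(-23.0), np.int64(34)), (np.float64(-22.0), np.int64(17)), (np.float64(-21.0), np.int64(29)), (np.float64(-20.0), np.int64(33)), (np.float64(-19.0), np.int64(24)), (np.float64(-18.0), np.int64(21)), (np.float64(-17.0), np.int64(327)), (np.float64(-16.0), np.int64(1211)), (np.float64(-15.0), np.int64(1195)), (np.float64(-14.0), np.int64(1087)), (np.float64(-13.0), np.int64(552)), (np.float64(-12.0), np.int64(139)), (np.float64(-11.0), np.int64(101)), (np.float64(-10.0), np.int64(103)), (np.float64(-9.0), np.int64(85)), (np.float64(-8.0), np.int64(99)), (np.float64(-7.0), np.int64(98)), (np.float64(-6.0), np.int64(97)), (np.float64(-5.0), np.int64(0)), (np.float64(-4.0), np.int64(0)), (np.float64(-3.0), np.int64(0)), (np.float64(-2.0), np.int64(0))]
toolfit n 3359 mean [ 0.0017 -0.0001 -0.0149] minmax [-0.0191 -0.0192 -0.0175] [ 0.0214  0.0193 -0.0135]
plane tilt deg [ 0.1 -0.2] z0 -0.0149 circle [ 0.0011 -0.0001  0.0204]
```

```bash
python3 - <<'E'
from h import *
s=dict(np.load('pics/w_s3.npz'))
held(s,-.019,-.0115,.0205,.0012); held(s,-.018,-.0125,.0195,.0012)
cv2.imwrite('pics/c7.png',cv2.resize(s['img'][200:350,220:430],None,fx=3,fy=3,interpolation=cv2.INTER_CUBIC)[...,::-1])
E
```

```text
toolfit n 4563 mean [ 0.0021 -0.0001 -0.0144] minmax [-0.0191 -0.0191 -0.019 ] [ 0.0215  0.0188 -0.0115]
plane tilt deg [ 0.4 -0.1] z0 -0.0144 circle [ 0.0012 -0.      0.0202]
toolfit n 3916 mean [ 0.0015 -0.     -0.0145] minmax [-0.0183 -0.0191 -0.018 ] [ 0.0207  0.0187 -0.0125]
plane tilt deg [ 0.2 -0.1] z0 -0.0145 circle [ 0.0012 -0.      0.0194]
```

View pics/c7.png

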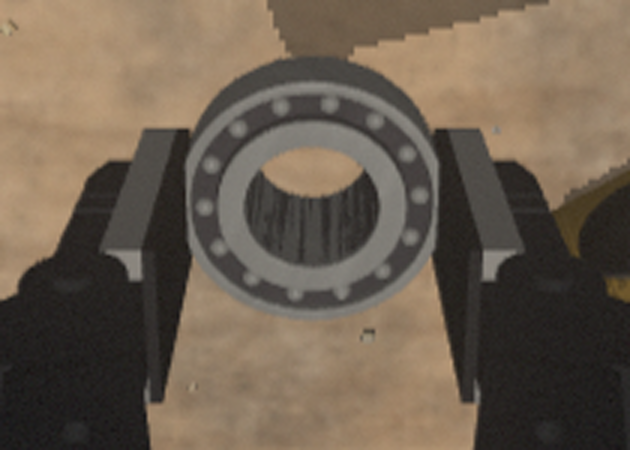

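The bearing is held level, with the bore centred at crop (312,207). Carrying it over the axle at TCP (0.520,0.0192).

>>> {"fn": "move_arm", "kwargs": {"rows": [[0,0,0,-6,-30,0,0.65],[0,0,0,-13,-66,0,0.65],[0,0,0,-20,-102,0,0.65],[0,0,0,-27,-138,0,0.65],[0,0,0,-34,-174,0,0.65],[0,0,0,-40,-204,0,0.65],[0,0,0,-43,-218,0,0.65],[0,0,0,-44,-222,0,0.65],[0,0,0,-44,-222,0,0.65],[0,0,0,-44,-222,0,0.65],[0,0,0,-44,-222,0,0.65]]}}

```text
t: 21.0
tcp_pos: [0.5197, 0.021, 0.1471]
tool_rot: [-0.001, 1.0, 0.0, -0.001]
force: [-0.1, -0.1, -0.8]
finger_gap: 0.439
gripper_force: 50.4
```

```bash
python3 - <<'E'
from h import *
s=snap('wrist','w_s4'); go(.520,.0192,.12)
held(s,-.018,-.0125,.0205,.0012); z=readout.sense()['tcp_pos'][2]+.0148; fit(s,.5188,.0192,z-.002,z+.0025,.022)
E
```

```text
tcp [0.5198 0.0211 0.1473] t 21.05 turn [ 0.  -0.1  0.2] shift [-0.2 -1.9 27.3] F [-0.7 -0.6 -0. ] gap 0.442
toolfit n 2876 mean [ 0.002  -0.     -0.0138] minmax [-0.0182 -0.0193 -0.018 ] [ 0.0216  0.0185 -0.0125]
plane tilt deg [-0.1 -0.1] z0 -0.0138 circle [ 0.0016 -0.0003  0.02  ]
n 2651 mean [0.5172 0.0206 0.1613] circle [0.5179 0.0197] dia 0.0412 zmed 0.1612
```

>>> {"fn": "move_arm", "kwargs": {"rows": [[0,0,0,-0.8,-1.3,6,0.65],[0,0,0,-0.8,-1.3,14,0.65],[0,0,0,-0.8,-1.3,22,0.65],[0,0,0,-0.8,-1.3,30,0.65],[0,0,0,-0.8,-1.3,37,0.65],[0,0,0,-0.8,-1.3,42,0.65],[0,0,0,-0.8,-1.3,44,0.65],[0,0,0,-0.8,-1.3,44,0.65]]}}

```text
t: 21.72
tcp_pos: [0.5211, 0.0183, 0.103]
tool_rot: [-0.001, 1.0, 0.0, -0.001]
force: [0.1, -0.8, -1.0]
finger_gap: 0.437
gripper_force: 50.4
```

```bash
python3 - <<'E'
from h import *
s=snap('wrist','w_s5'); go(.520,.0192,.0695)
z=readout.sense()['tcp_pos'][2]+.0148; fit(s,.5188,.0192,z-.002,z+.0025,.022)
c=cloud(s); zz=np.arange
m=(np.hypot(c[...,0]-.5188,c[...,1]-.0192)<.009)&(c[...,2]>.1055)&(c[...,2]<.1125); print('tip',m.sum(),c[m].mean(0).round(4))
cv2.imwrite('pics/c8.png',cv2.resize(s['img'][180:350,200:450],None,fx=3,fy=3,interpolation=cv2.INTER_CUBIC)[...,::-1])
E
```

```text
tcp [0.5214 0.0183 0.1034] t 21.77 turn [ 0.  -0.   0.1] shift [ 1.4  0.9 33.9] F [-0.5  0.2 -1.2] gap 0.44
n 2413 mean [0.5185 0.0183 0.1172] circle [0.519  0.0186] dia 0.0411 zmed 0.1172
tip 213 [0.5181 0.0194 0.1075]
```

View pics/c8.png

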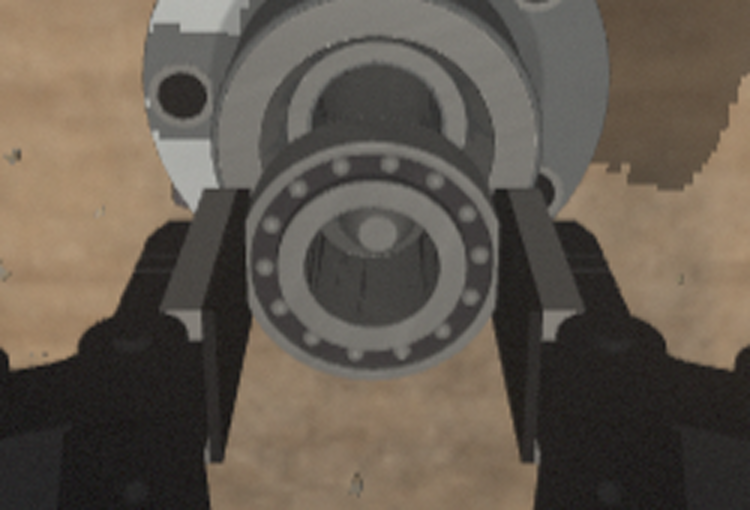

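The axle tip at crop (377,232) is inside the bore (372,267), in the world within 1 mm of its axis. Adjusting 0.8 mm in y and lowering.

>>> {"fn": "move_arm", "kwargs": {"rows": [[0,0,0,0.4,0.8,5,0.65],[0,0,0,0.4,0.8,11,0.65],[0,0,0,0.4,0.8,17,0.65],[0,0,0,0.4,0.8,22,0.65],[0,0,0,0.4,0.8,26,0.65],[0,0,0,0.4,0.8,29,0.65],[0,0,0,0.4,0.8,31,0.65],[0,0,0,0.4,0.8,31,0.65]]}}

```text
t: 22.43
tcp_pos: [0.5208, 0.0191, 0.0723]
tool_rot: [-0.001, 1.0, 0.0, -0.0]
force: [0.1, 0.9, -1.3]
finger_gap: 0.441
gripper_force: 50.4
```

```bash
python3 - <<'E'
from h import *
s=snap('wrist','w_s6'); go(.520,.0192,.0695)
z=readout.sense()['tcp_pos'][2]+.0148; fit(s,.5188,.0192,z-.002,z+.0025,.022)
E
```

```text
tcp [0.521  0.0191 0.0725] t 22.48 turn [ 0.  -0.   0.1] shift [1.  0.1 3. ] F [ 0.8  0.8 -0.6] gap 0.439
n 2474 mean [0.5166 0.0188 0.0865] circle [0.519  0.0193] dia 0.041 zmed 0.0863
```

>>> {"fn": "move_arm", "kwargs": {"rows": [[0,0,0,0.2,0,1,0.65],[0,0,0,0.2,0,2,0.65],[0,0,0,0.2,0,2.5,0.65],[0,0,0,0.2,0,2.5,0.65],[0,0,0,0.2,0,2.5,0.65]]}}

```text
t: 22.9
tcp_pos: [0.5209, 0.0191, 0.0703]
tool_rot: [-0.001, 1.0, -0.0, 0.0]
force: [-0.2, 0.7, -0.4]
finger_gap: 0.439
gripper_force: 50.4
```

>>> {"fn": "move_arm", "kwargs": {"rows": [[0,0,0,0,0,0.5,0.55],[0,0,0,0,0,0.5,0.4],[0,0,0,0,0,0.5,0.25],[0,0,0,0,0,0.5,0.2],[0,0,0,0,0,0.5,0.2],[0,0,0,0,0,-15,0.2],[0,0,0,0,0,-40,0.1],[0,0,0,0,0,-75,0],[0,0,0,0,0,-105,0],[0,0,0,0,0,-115,0],[0,0,0,0,0,-115,0]]}}

```text
t: 23.82
tcp_pos: [0.523, 0.0188, 0.1882]
tool_rot: [-0.001, 1.0, -0.001, 0.004]
force: [0.7, -0.1, -0.7]
finger_gap: 1.001
gripper_force: 0.0
```

```bash
python3 - <<'E'
from h import *
s=snap('wrist','w_s7'); go(.6428,-.221,.10); fit(s,.5188,.0192,.080,.0875,.024); tilt(s,.5188,.0192,.08,.0875,.012,.015);tilt(s,.5188,.0192,.08,.0875,.012,.0205); fit(s,.5188,.0192,.069,.077,.034)
fit(s,.642,-.221,.005,.009,.028)
E
```

```text
tcp [0.5215 0.019  0.1863] t 23.87 turn [-0.   0.2  0.1] shift [-120.7 -240.2   86.7] F [ 0.2  0.6 -1. ] gap 0.999
n 1594 mean [0.5182 0.0189 0.0827] circle [0.5193 0.0189] dia 0.04 zmed 0.0827
tilt [ 2.82 -0.71] 391
tilt [0.21 0.12] 1258
n 2500 mean [0.5156 0.0192 0.073 ] circle [0.5191 0.0191] dia 0.0638 zmed 0.073
n 581 mean [ 0.6418 -0.2206  0.0066] circle [ 0.6423 -0.2209] dia 0.0359 zmed 0.0066
```

Small bearing is in and level; its top reads like the 22 mm did on the bench, so home. Next, the washer.

>>> {"fn": "move_arm", "kwargs": {"rows": [[0,0,0,-14,-28,0,0.1],[0,0,0,-32,-64,0,0.2],[0,0,0,-50,-99,0,0.3],[0,0,0,-67,-134,0,0.4],[0,0,0,-85,-169,10,0.4],[0,0,0,-103,-204,30,0.4],[0,0,0,-116,-230,60,0.4],[0,0,0,-121,-240,90,0.4],[0,0,0,-121,-240,120,0.4],[0,0,0,-121,-240,140,0.4],[0,0,0,-121,-240,140,0.4],[0,0,0,-121,-240,140,0.4]], "squeeze": 40}}

```text
t: 24.87
tcp_pos: [0.6399, -0.2196, 0.0417]
tool_rot: [-0.001, 1.0, 0.002, -0.003]
force: [1.4, -0.1, 0.5]
finger_gap: 0.595
gripper_force: 0.0
```

```bash
python3 - <<'E'
from h import *
s=snap('wrist','w_w1'); go(.6438,-.221,-.005); fit(s,.6425,-.221,.005,.009,.028)
c=cloud(s)
for sg in (-1,1):
    d=sg*(c[...,1]+.221); m=(d>.018)&(d<.06)&(np.abs(c[...,0]-.6438)<.02)&(c[...,2]>.02)&(c[...,2]<.09); q=c[m]
    print(sg,len(q),'min z',np.percentile(q[:,2],[0,.5,2]).round(4),'inner',np.percentile(d[m],[1,5]).round(4),'x',np.percentile(q[:,0],[1,99]).round(4))
E
```

```text
tcp [ 0.6415 -0.2202  0.0439] t 24.92 turn [ 0.1 -0.1  0.1] shift [-2.4 -0.8 48.9] F [-0.1  0.6  0.3] gap 0.597
n 2102 mean [ 0.6413 -0.2215  0.0068] circle [ 0.642  -0.2215] dia 0.0358 zmed 0.0068
-1 2399 min z [0.0485 0.0495 0.0517] inner [0.0244 0.0245] x [0.627  0.6492]
1 2385 min z [0.048  0.0495 0.0517] inner [0.0264 0.0265] x [0.6269 0.6491]
```

>>> {"fn": "move_arm", "kwargs": {"rows": [[0,0,0,-3,-1,10,0.4],[0,0,0,-3,-1,20,0.4],[0,0,0,-3,-1,30,0.4],[0,0,0,-3,-1,38,0.4],[0,0,0,-3,-1,42,0.42],[0,0,0,-3,-1,42,0.45],[0,0,0,-3,-1,42,0.45]]}}

```text
t: 25.5
tcp_pos: [0.6451, -0.2216, 0.0029]
tool_rot: [-0.001, 1.0, 0.0, -0.0]
force: [0.4, -0.8, -0.9]
finger_gap: 0.555
gripper_force: 0.0
```

```bash
python3 - <<'E'
from h import *
s=snap('wrist','w_w2'); go(.6438,-.221,-.005); fit(s,.6425,-.221,.005,.009,.021)
c=cloud(s)
for sg in (-1,1):
    d=sg*(c[...,1]+.221); m=(d>.0195)&(d<.028)&(np.abs(c[...,0]-.6435)<.03)&(c[...,2]>.0025)&(c[...,2]<.05); q=c[m]
    print(sg,len(q),'min z',np.percentile(q[:,2],[0,1,2,5]).round(4),'inner',np.percentile(d[m],[1,5]).round(4),'x',np.percentile(q[:,0],[1,99]).round(4))
E
```

```text
tcp [ 0.6455 -0.2218  0.0034] t 25.55 turn [-0.   0.   0.1] shift [1.7 0.8 8.4] F [-0.3 -0.7 -0.4] gap 0.55
n 3181 mean [ 0.641  -0.2216  0.0067] circle [ 0.642  -0.2216] dia 0.036 zmed 0.0067
-1 1528 min z [0.0085 0.0101 0.0111 0.0138] inner [0.0242 0.0242] x [0.6324 0.6546]
1 1762 min z [0.0081 0.0104 0.0117 0.0141] inner [0.0223 0.0224] x [0.6321 0.6544]
```

>>> {"fn": "move_arm", "kwargs": {"rows": [[0,0,0,1,0.3,3,0.45],[0,0,0,1,0.3,6,0.48],[0,0,0,1,0.3,6,0.52],[0,0,0,1,0.3,6,0.6],[0,0,0,1,0.3,6,0.7],[0,0,0,1,0.3,6,0.7],[0,0,0,1,0.3,6,0.7],[0,0,0,1,0.3,6,0.7]]}}

```text
t: 26.22
tcp_pos: [0.6444, -0.2215, -0.0026]
tool_rot: [-0.001, 1.0, -0.0, 0.0]
force: [-0.3, -0.2, 1.4]
finger_gap: 0.388
gripper_force: 39.9
```

```bash
python3 - <<'E'
from h import *
s=snap('wrist','w_w3'); go(.6438,-.221,.1); fit(s,.6425,-.221,.005,.009,.019); print(readout.sense()['gripper_force'])
E
```

```text
tcp [ 0.6444 -0.2215 -0.0026] t 26.27 turn [-0.   0.   0.1] shift [   0.5    0.5 -102.6] F [-0.6 -0.1  1.2] gap 0.389
n 3326 mean [ 0.6413 -0.2217  0.0067] circle [ 0.6423 -0.2212] dia 0.0365 zmed 0.0068
39.88684257958084
```

Gripped: gap 33 mm, with the usual ~2.5 mm offset for 36. Lift to carrying height.

>>> {"fn": "move_arm", "kwargs": {"rows": [[0,0,0,0,0,-4,0.7],[0,0,0,0,0,-16,0.7],[0,0,0,0,0,-40,0.7],[0,0,0,0,0,-70,0.7],[0,0,0,0,0,-100,0.7],[0,0,0,0,0,-125,0.7],[0,0,0,0,0,-138,0.7],[0,0,0,0,0,-142,0.7],[0,0,0,0,0,-142,0.7],[0,0,0,0,0,-142,0.7]]}}

```text
t: 27.1
tcp_pos: [0.6433, -0.221, 0.1381]
tool_rot: [-0.001, 1.0, 0.001, -0.001]
force: [0.5, -1.0, -1.9]
finger_gap: 0.392
gripper_force: 39.9
```

```bash
python3 - <<'E'
from h import *
s=snap('wrist','w_w4'); go(.5200,.0192,.14); P,m=tfit(s,-.03,.005,.017)
h=np.histogram(P[m][:,2],bins=np.arange(-.03,.006,.001)); print(list(zip((h[1]*1e3).round(),h[0])))
k=h[1][h[0].argmax()]; held(s,k-.0025,k+.0035,.019,.001)
E
```

```text
tcp [ 0.643  -0.2208  0.1374] t 27.15 turn [ 0.1 -0.2  0.1] shift [122.7 240.2  -1.8] F [-0.2  0.4 -1.9] gap 0.39
toolfit n 3081 mean [ 0.      0.0005 -0.0103] minmax [-0.0163 -0.017  -0.03  ] [ 0.0169  0.0163 -0.0024]
[(np.float64(-30.0), np.int64(8)), (np.float64(-29.0), np.int64(10)), (np.float64(-28.0), np.int64(8)), (np.float64(-27.0), np.int64(9)), (np.float64(-26.0), np.int64(7)), (np.float64(-25.0), np.int64(10)), (np.float64(-24.0), np.int64(7)), (np.float64(-23.0), np.int64(5)), (np.float64(-22.0), np.int64(7)), (np.float64(-21.0), np.int64(7)), (np.float64(-20.0), np.int64(9)), (np.float64(-19.0), np.int64(6)), (np.float64(-18.0), np.int64(4)), (np.float64(-17.0), np.int64(9)), (np.float64(-16.0), np.int64(3)), (np.float64(-15.0), np.int64(5)), (np.float64(-14.0), np.int64(6)), (np.float64(-13.0), np.int64(12)), (np.float64(-12.0), np.int64(143)), (np.float64(-11.0), np.int64(1341)), (np.float64(-10.0), np.int64(1152)), (np.float64(-9.0), np.int64(112)), (np.float64(-8.0), np.int64(49)), (np.float64(-7.0), np.int64(34)), (np.float64(-6.0), np.int64(50)), (np.float64(-5.0), np.int64(45)), (np.float64(-4.0), np.int64(18)), (np.float64(-3.0), np.int64(5)), (np.float64(-2.0), np.int64(0)), (np.float64(-1.0), np.int64(0)), (np.float64(0.0), np.int64(0)), (np.float64(1.0), np.int64(0)), (np.float64(2.0), np.int64(0)), (np.float64(3.0), np.int64(0)), (np.float64(4.0), np.int64(0))]
toolfit n 3420 mean [ 0.0027 -0.0005 -0.01  ] minmax [-0.0163 -0.0172 -0.0134] [ 0.0197  0.0162 -0.0075]
plane tilt deg [ 0.4 -0. ] z0 -0.01 circle [ 0.0016 -0.0003  0.0182]
```

Held level, with origin 3 mm above the TCP. Carrying it over the axle.

>>> {"fn": "move_arm", "kwargs": {"rows": [[0,0,0,12,24,-3,0.7],[0,0,0,28,55,-3,0.7],[0,0,0,45,88,-3,0.7],[0,0,0,62,121,-3,0.7],[0,0,0,79,154,-3,0.7],[0,0,0,96,188,-3,0.7],[0,0,0,110,216,-3,0.7],[0,0,0,119,233,-3,0.7],[0,0,0,122.5,240,-3,0.7],[0,0,0,122.5,240,-3,0.7],[0,0,0,122.5,240,-3,0.7],[0,0,0,122.5,240,-3,0.7]]}}

```text
t: 28.15
tcp_pos: [0.5226, 0.0172, 0.1419]
tool_rot: [-0.0, 1.0, -0.0, 0.0]
force: [0.4, 0.1, -1.4]
finger_gap: 0.388
gripper_force: 39.9
```

```bash
python3 - <<'E'
from h import *
s=snap('wrist','w_w5'); go(.5205,.0192,.115); z=readout.sense()['tcp_pos'][2]+.010; fit(s,.5188,.0192,z-.002,z+.002,.019)
held(s,-.013,-.0075,.019,.001)
E
```

```text
tcp [0.5226 0.017  0.142 ] t 28.2 turn [-0.   0.1  0. ] shift [ 2.2  2.2 27. ] F [-0.1 -0.6 -0.6] gap 0.391
n 3116 mean [0.5191 0.0176 0.1513] circle [0.5196 0.0185] dia 0.0363 zmed 0.1513
toolfit n 3343 mean [ 0.0029 -0.0002 -0.0093] minmax [-0.0162 -0.0169 -0.013 ] [ 0.0199  0.0166 -0.0075]
plane tilt deg [ 0.1 -0. ] z0 -0.0093 circle [ 0.0018 -0.0001  0.0182]
```

>>> {"fn": "move_arm", "kwargs": {"rows": [[0,0,0,1.5,1.5,6,0.7],[0,0,0,1.5,1.5,14,0.7],[0,0,0,1.5,1.5,22,0.7],[0,0,0,1.5,1.5,28,0.7],[0,0,0,1.5,1.5,31,0.7],[0,0,0,1.5,1.5,32,0.7],[0,0,0,1.5,1.5,32,0.7],[0,0,0,1.5,1.5,32,0.7],[0,0,0,1.5,1.5,32,0.7]]}}

```text
t: 28.95
tcp_pos: [0.5202, 0.0199, 0.1105]
tool_rot: [-0.001, 1.0, -0.0, 0.0]
force: [-0.5, -1.1, -0.2]
finger_gap: 0.388
gripper_force: 39.9
```

```bash
cat > wv.py <<'E'
from h import *
import sys
s=snap('wrist',sys.argv[1]); go(.5205,.0192,.081); z=readout.sense()['tcp_pos'][2]+.010; fit(s,.5188,.0192,z-.002,z+.002,.019)
c=cloud(s); m=(np.hypot(c[...,0]-.5188,c[...,1]-.0192)<.008)&(c[...,2]>.1055)&(c[...,2]<.1125); print('tip',m.sum(),c[m].mean(0).round(4),'mid',((c[m].min(0)+c[m].max(0))/2).round(4)) if m.sum() else 0
# inner hole: fit from ring's inner boundary
d=np.hypot(c[...,0]-.5188,c[...,1]-.0192); mm=(np.abs(c[...,2]-z)<.0018)&(d<.02); q=c[mm]
a=np.degrees(np.arctan2(q[:,1]-.0192,q[:,0]-.5188)).round(-1); I=[]
for k in np.unique(a):
    w=q[a==k]; I.append(w[np.hypot(w[:,0]-.5188,w[:,1]-.0192).argmin(),:2])
I=np.array(I); g=least_squares(lambda p:np.hypot(I[:,0]-p[0],I[:,1]-p[1])-p[2],[.5188,.0192,.0085],loss='soft_l1',f_scale=.0007).x; print('hole',g.round(4))
cv2.imwrite(f'pics/c_{sys.argv[1]}.png',cv2.resize(s['img'][180:350,200:450],None,fx=3,fy=3,interpolation=cv2.INTER_CUBIC)[...,::-1])
E
python3 wv.py w_w6
```

```text
tcp [0.5202 0.0199 0.1106] t 29.0 turn [-0.   0.   0.1] shift [-0.3 -0.7 29.6] F [-0.1 -0.9 -0.1] gap 0.392
n 3252 mean [0.5173 0.0196 0.1199] circle [0.5182 0.0193] dia 0.0361 zmed 0.1199
tip 156 [0.5185 0.019  0.1076] mid [0.5187 0.0188 0.1073]
hole [0.518  0.0195 0.0085]
```

View pics/c_w_w6.png

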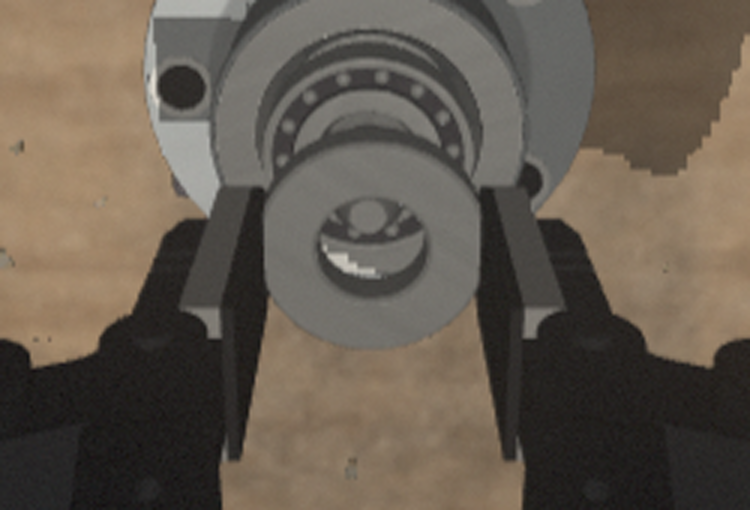

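The tip at crop (368,215) shows through the washer hole (373,248). In the world the hole is at (0.5180,0.0195) and the tip at (0.5186,0.0189), so a 0.6 mm correction each way, then down.

>>> {"fn": "move_arm", "kwargs": {"rows": [[0,0,0,-0.6,-0.6,4,0.7],[0,0,0,-0.6,-0.6,8,0.7],[0,0,0,-0.6,-0.6,12,0.7],[0,0,0,-0.6,-0.6,15,0.7],[0,0,0,-0.6,-0.6,17,0.7],[0,0,0,-0.6,-0.6,17,0.7],[0,0,0,-0.6,-0.6,17,0.7]]}}

```text
t: 29.58
tcp_pos: [0.5204, 0.0193, 0.093]
tool_rot: [-0.001, 1.0, 0.0, -0.0]
force: [-0.2, 0.3, -0.6]
finger_gap: 0.385
gripper_force: 39.9
```

```bash
python3 wv.py w_w7
```

```text
tcp [0.5205 0.0193 0.0932] t 29.63 turn [ 0.  -0.   0.1] shift [ 0.  -0.1 12.2] F [ 0.   0.3 -0.9] gap 0.388
n 3497 mean [0.5173 0.019  0.1025] circle [0.5183 0.019 ] dia 0.0361 zmed 0.1024
tip 244 [0.5175 0.0189 0.1073] mid [0.5179 0.019  0.1075]
hole [0.5207 0.0189 0.0056]
```

On the thread without contact. Lowering to just above the bearing.

>>> {"fn": "move_arm", "kwargs": {"rows": [[0,0,0,-0.2,0,3,0.7],[0,0,0,-0.2,0,6,0.7],[0,0,0,-0.2,0,8,0.7],[0,0,0,-0.2,0,9.5,0.7],[0,0,0,-0.2,0,10,0.7],[0,0,0,-0.2,0,10,0.7],[0,0,0,-0.2,0,10,0.7]]}}

```text
t: 30.22
tcp_pos: [0.5207, 0.0193, 0.0832]
tool_rot: [-0.001, 1.0, 0.0, -0.0]
force: [0.5, -1.1, -0.5]
finger_gap: 0.39
gripper_force: 39.9
```

```bash
python3 wv.py w_w8
```

```text
tcp [0.5208 0.0193 0.0833] t 30.27 turn [-0.   0.   0.1] shift [ 0.3 -0.1  2.3] F [ 1.2  0.  -0.2] gap 0.388
n 3157 mean [0.5171 0.019  0.0927] circle [0.5187 0.0191] dia 0.0364 zmed 0.0926
tip 267 [0.5176 0.0189 0.1074] mid [0.5181 0.019  0.1076]
hole [0.5212 0.0188 0.0084]
```

>>> {"fn": "move_arm", "kwargs": {"rows": [[0,0,0,0,0,0.7,0.7],[0,0,0,0,0,1.2,0.7],[0,0,0,0,0,1.2,0.6],[0,0,0,0,0,1.2,0.5],[0,0,0,0,0,1.2,0.35],[0,0,0,0,0,1.2,0.3],[0,0,0,0,0,-10,0.3],[0,0,0,0,0,-35,0.3],[0,0,0,0,0,-70,0.2],[0,0,0,0,0,-105,0],[0,0,0,0,0,-115,0],[0,0,0,0,0,-115,0]]}}

```text
t: 31.27
tcp_pos: [0.523, 0.019, 0.2015]
tool_rot: [-0.001, 1.0, -0.001, 0.004]
force: [-0.4, 0.2, -0.0]
finger_gap: 1.002
gripper_force: 0.0
```

```bash
python3 - <<'E'
from h import *
s=snap('wrist','w_f'); st=readout.sense(); print(st['t'],st['force'].round(1),st['finger_gap'],st['qd'].round(3))
for a,b,r in ((.0885,.094,.02),(.080,.0865,.024),(.069,.077,.034),(.038,.044,.055)): 
    fit(s,.5188,.0192,a,b,r); tilt(s,.5188,.0192,a,b,0.008,r)
fit(s,.704,-.056,.011,.017,.02)
cv2.imwrite('pics/cf.png',cv2.resize(s['img'][100:330,180:480],None,fx=2.6,fy=2.6,interpolation=cv2.INTER_CUBIC)[...,::-1])
E
```

```text
31.3167 [-0.2  0.3 -0. ] 1.0000460469523111 [-0.001  0.047  0.048 -0.002 -0.005 -0.   ]
n 1194 mean [0.518  0.0191 0.0908] circle [0.5189 0.0191] dia 0.0358 zmed 0.0909
tilt [ 0.31 -0.06] 1162
n 313 mean [0.5109 0.0177 0.0831] circle [0.5194 0.0189] dia 0.04 zmed 0.0829
tilt [0.01 0.4 ] 277
n 2290 mean [0.5157 0.0193 0.0729] circle [0.5191 0.0191] dia 0.0636 zmed 0.073
tilt [0.25 0.04] 2290
n 4618 mean [0.5101 0.0192 0.0411] circle [0.5192 0.0192] dia 0.1036 zmed 0.0411
tilt [-0.04  0.06] 4618
n 379 mean [ 0.7035 -0.0558  0.0135] circle [ 0.7041 -0.0559] dia 0.0317 zmed 0.0136
```

View pics/cf.png

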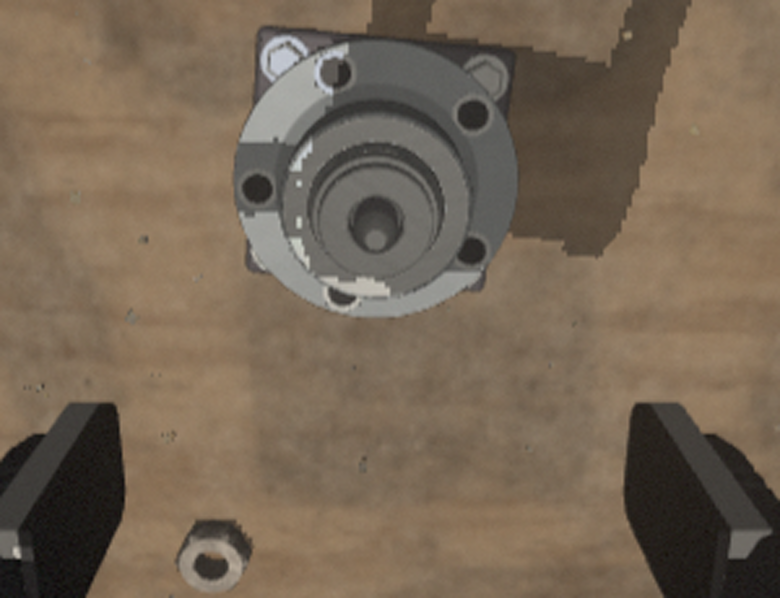

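The whole stack is home on the axle. The washer's top is at 90.9 mm (91 expected) and the hub's at 73.0 mm, all level and coaxial, and the nut at crop (213,555) hasn't moved. The gripper is clear, so I'll hand in.

```bash
python3 -c "
from station import order
print(order.sign_off())"
```

```text
the job is handed in; nothing more can be done
None
```

The wheel hub is assembled on the axle and handed in at 31 s: large bearing, hub, small bearing and washer all measured home, level and let go, with the nut, spanner and tape measure never touched; sign-off gave no verdict.

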